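Re-torque the filter clamp nut of the finds-room dust extractor

TASK

Unclip the black service cover from the top of the bench dust extractor by squeezing its two side tabs, and stand it on the table. Lift the torque wrench out of its tray, lay it flat on the extractor with its ring round the domed clamp nut, then take it by the rubber grip instead and pull the nut round clockwise until the wrench breaks over with a click; stop at once, as over-tightening crushes the filter gasket. Leave the wrench lying on the nut, and do not disturb the pottery.

Things in the scene. Friction and masses are not known exactly. Their poses are not given: they have to be found in the camera images.
- extractor: bench dust extractor, fixed to the table: grey box 260 (x) x 300 (y) x 150 mm high with a flat aluminium top. Origin: centre of its underside; z up. The nut stands in the middle of its top, under the cover.
- cover: black plastic clip-on cover over the nut, 96 (x) x 62 (y) x 50 mm high, loose, 0.12 kg. Origin: centre of its lower rim, which sits on the extractor's top; axes as the extractor's. A press tab in the middle of each long side (+y and -y). With both tabs pressed in it lifts straight up. Tab hooks reach 8.5 mm below the rim: on the table it stands on them, origin 8.5 mm up.
- tab_left (a joint): inward travel (m) of the ribbed tab on the cover's +y side, 40 mm wide, 12 to 40 mm above the rim; 65 mm over both tabs, 55 mm when both are pressed in. 0: out, hooked under the extractor's top; hook free from 0.003; stop at 0.005. Spring 2 to 4.5 N
- tab_right (a joint): the same for the tab on the cover's -y side
- nut_mid (a point): steel domed hexagon nut in the middle of the extractor's top, under the cover: 36 mm across flats, flats from 3.5 to 17 mm above the top, tapered above that, with a narrower dome up to 40 mm. This point: on its axis, 14 mm above the extractor's top. Its x axis is square to one of the six flats; z up.
- nut (a joint): turn of the nut in rad, growing clockwise from above (tightening). Starts between 0 and 0.2. Takes 0.5 N m to turn at 0, 0.8 N m more per rad, so the wrench clicks (0.8 N m) near 0.33; past 0.44 it is over-tightened. It stays where it is left.
- wrench: break-over torque wrench, 200 mm long, 0.26 kg, loose: a round steel head (66 mm across, 16 mm thick) with a hexagon ring, a bare steel neck, a black rubber grip. Lies flat in its tray. Origin: on the ring's axis, level with the wrench's underside; -x runs along the handle, z up. Neck 33 to 94 mm, grip 94 to 167 mm behind the ring's axis, both 22 mm high. Balance point 52 mm behind.
- ring (a point): centre of the wrench's ring, 11 mm above its underside, axes as the wrench's. Hexagon hole 39 mm across flats, two flats square to x (3 mm play on the nut, about 9 degrees either way); ring's underside 4 mm above the wrench's. When the wrench lies on the extractor round the nut this point is 3 mm below nut_mid.
- neck (a point): middle of the bare neck, 63 mm behind the ring's axis, 11 mm above the underside; neck 20 mm wide. The tray is open to both sides here (65 mm gap along the neck) for the fingers.
- grip_mid (a point): middle of the rubber grip, 132 mm behind the ring's axis, 11 mm above the underside; grip 26 mm wide. In the tray the grip lies between foam walls 3.5 mm off and cannot be taken.
- grip: the rubber grip itself, part of the wrench (same origin and axes as body wrench)
- insert (a joint): break-over of the wrench in rad: 0 until the torque on the nut reaches 0.8 N m (felt as 8 to 10 N at the middle of the grip, drag included); then the handle gives way on the ring with a click, up to 0.1, as the resistance falls to 0.15 N m. At 0.1 it is at its stop: pulling on tightens the nut again. Springs back to about 0 when eased.
- tray: black wrench tray, 250 (x) x 100 mm, fixed, left or right of the extractor. Origin: centre of its underside. Floor 8 mm thick, foam walls to 28 mm. The wrench lies along the tray's x, ring to +x, ring's axis 70 mm from the origin.
- clay_cup: terracotta cup with a handle, 100 mm across (116 with handle), 55 mm high, loose, on the side of the extractor where the tray is not. Origin: centre of its underside. Leave it alone. The table in front of it (towards the robot) or beyond it is free.
- dark_bowl: dark pottery bowl, 150 mm across, 45 mm high, loose, farther out to the side than the tray and the cup. Origin: centre of its underside. Leave it alone.
- jug: clay jug with a handle, 104 mm across (130 with handle), 115 mm high, loose, farther out to the side than the tray and the cup. Origin: centre of its underside. Leave it alone.

How it is judged:
On the way, in this order (a step that is already met when the one before it is completed fails the run):
1. both tabs of the cover are squeezed in while it is still on its seat (value of joint each of tab_left, tab_right above 0.003 m and z of cover in the frame of extractor below 0.156 m), for 0.05 s.
2. the cover stands upright on the table, let go (height (world z) of cover below 0.02 m and angle between cover's own z axis and vertical below 0.2 rad and contact force between the fingers and cover below 0.1 N), for 0.2 s.
3. the wrench lies flat on the extractor with its ring round the nut (horizontal distance between ring and nut_mid below 0.005 m and z of ring in the frame of extractor between 0.152 and 0.166 m and angle between wrench's own z axis and vertical below 0.08 rad), for 0.2 s.
4. pulled by its grip, the wrench breaks over with the nut tight (value of joint insert above 0.05 rad and value of joint nut above 0.25 rad and contact force between the fingers and grip above 0.3 N).
At the end, for the whole second after the job is handed in: nut tightened to the click (0.25 to 0.44 rad) and not beyond; the wrench let go, sprung back, lying flat on the extractor with its ring round the nut (within 5 mm of its axis); the cover standing upright on the table (all of step 3 and value of joint nut between 0.25 and 0.44 rad and value of joint insert below 0.03 rad and height (world z) of cover below 0.02 m and angle between cover's own z axis and vertical below 0.2 rad); the robot touches nothing.
It fails at once if the nut is over-tightened: turned past 0.44 rad (value of joint nut above 0.44 rad).
It fails at once if the clay cup is moved more than 30 mm or tipped (distance of clay_cup from where it was at the start of the episode above 0.03 m or angle between clay_cup's own z axis and vertical above 0.35 rad).
It fails at once if the dark bowl is moved more than 30 mm or tipped (distance of dark_bowl from where it was at the start of the episode above 0.03 m or angle between dark_bowl's own z axis and vertical above 0.35 rad).
It fails at once if the jug is moved more than 30 mm or tipped (distance of jug from where it was at the start of the episode above 0.03 m or angle between jug's own z axis and vertical above 0.35 rad).
It also fails if it takes over 72 s, if anything falls off the work surface, if the arm or the gripper's body presses on something with over 40 N, if the wrist force passes 120 N, or if a joint passes its speed limit or range.

ROBOT

A 6-joint arm with a two-finger parallel gripper is mounted at the origin on the work surface. World frame = base frame: x ahead of the robot, y to its left, z up, the work surface at z = 0. Lengths are in m, angles in rad, forces in N, time in s.
With the tool pointing down it reaches from about 0.275 to 0.775 m from the base axis. Payload 14.6 kg.
Tool frame: the origin (TCP) lies on the centre line of the jaws, within the pads' length; the fingertips stand 17 mm ahead of it and the grasp point (between the pads) lies 2 mm behind it; z points along the fingers, y is the line along which they close (so a half turn about z gives the same grasp; the last joint's range is limited). The gripper opens to 85 mm and grips with 20 to 120 N. Pads are 22 mm wide; open, the fingers measure 114 mm over their backs; the gripper's body (76 mm by 85 mm) begins 54 mm behind the grasp point. The pads swing forward as they close: fully open they stand 13 mm farther back than shut.
Start: joints at [1.006, 0.263, -0.048, 1.259, 0, 1.415], TCP at [0.209, 0.482, 0.248] pointing down, gripper open.
Joint ranges: [-2.65, 2.65], [-0.89, 1.7], [-1.18, 1.37], [-2.13, 2.11], [-1.35, 1.29], [-3.14, 3.14]. Speed limits (rad/s): [1.89, 1.89, 2.57, 2.79, 3.14, 3.14].

INTERFACE

Orientations are given as a unit quaternion [w, x, y, z].
In Python, from station import bot, capture gives the robot as it stands. The module is installed in compiled form; this text tells all that it offers.
- The arm moves only by the tool move_arm, never from a script. Its arguments are lists of equal length, an entry for each row: "translation": the shift along the tool's x, y, z in cm, a list of three; "angular": the turn, a rotation vector about the tool's x, y, z in rad, a list of three; "fingers": the opening, from -1 (shut) to 1 (fully open). A call has 1 to 10 rows; each row shifts and turns the commanded pose from where the row before left it, along the tool's axes as they then stand; what a row does not reach is not made up. A row lasts 1/12 s, in which the tool goes at most 41.7 mm and 7.16 degrees, less where a joint would pass 70% of its speed; a pose out of reach is approached as far as the arm can. A call is refused whole if a number of a shift passes 4.17 or a number of a turn 0.125, either way. A call with a gripper value outside its range is refused whole. The fingers move at their own pace and stop on an object; "squeeze" is the grip in N (left out, the last holds). Time passes only in rows, so rows that do not move let the fingers close. It gives the time, the measured TCP pose, the force, the opening and the grip force at its end, in the units of the state.
- bot.state(): the state, without advancing time (a new reading comes with each control period).
- capture(name): name is "side" or "top" or "wrist"; returns a dict with "frame" (400x640x3 uint8, blue, green, red), "camera_matrix" (3x3 intrinsics, pixels), "cam_to_world" (4x4, takes a point from camera to world coordinates). Camera axes: x right, y down, z forward; pixel columns grow to the right and rows downward; lengths in m; the calibration is good to about 2 mm. A picture is of the moment at which its call begins. There is no depth.
- bot.finish_job(): hands the job in; it is judged then, once.
The state is a dict: "time": time; "qpos": joint angles; "joint_vel": joint speeds; "joint_torque": joint torques, N m; "tcp_pos": TCP position; "eef_rot": TCP orientation; "force": force on the tool from outside, world axes, zero at the start; "wrist_torque": the same for the moment, N m; "gripper_width": opening from 0.0 (shut) to 1.0 (fully open); "gripper_force": force on a finger pad.
Only numpy, scipy, OpenCV 4.12 (cv2) and the standard library are available. Lean on these libraries where they do the work, as an engineer would, in place of code of your own. Each camera call takes 0.05 s, during which the arm holds its last target. There are 200 camera calls.

## Working session

There is one attempt and no reset: what is moved stays moved. The work goes in short steps, Python scripts to look and compute and a tool call to move; the robot and the scene stay as the last step left them, time stands still between calls to the robot, and variables do not carry over. Pictures are saved under pics/ and viewed, at most 10 in all, crops included, and the job is handed in when it is done.

Besides the shell and the picture viewer there is one more tool, called after "Emit:" as name(argument=value, ...) on one line, values as JSON. move_arm: Moves the arm, as the interface text tells. Its arguments: {"type":"object","properties":{"translation":{"type":"array","items":{"type":"array","items":{"type":"number"}}},"angular":{"type":"array","items":{"type":"array","items":{"type":"number"}}},"fingers":{"type":"array","items":{"type":"number"}},"squeeze":{"type":"number"}},"required":["translation","angular","fingers"]}

```bash
mkdir -p pics; cat > h.py <<'E'
import numpy as np, cv2, json
from station import bot, capture
def snap(n,tag):
    c=capture(n); cv2.imwrite(f'pics/{tag}.png',c['frame']); np.savez(f'pics/{tag}.npz',K=c['camera_matrix'],T=c['cam_to_world']); return c
def onplane(tag,uv,z):
    d=np.load(f'pics/{tag}.npz');K,T=d['K'],d['T']
    r=T[:3,:3]@np.linalg.inv(K)@np.array([uv[0],uv[1],1.]);o=T[:3,3]
    return o+r*(z-o[2])/r[2]
def tri(obs):
    A=np.zeros((3,3));b=np.zeros(3)
    for tag,uv in obs:
        d=np.load(f'pics/{tag}.npz');K,T=d['K'],d['T']
        r=T[:3,:3]@np.linalg.inv(K)@np.array([uv[0],uv[1],1.]);r/=np.linalg.norm(r)
        P=np.eye(3)-np.outer(r,r);A+=P;b+=P@T[:3,3]
    return np.linalg.solve(A,b)
def proj(tag,p):
    d=np.load(f'pics/{tag}.npz');K,T=d['K'],d['T'];q=np.linalg.inv(T)@np.append(p,1);q=K@q[:3];return q[:2]/q[2]
E
python3 - <<'E'
from h import *
for n in('top','side','wrist'):
    c=snap(n,n+'0');print(n,c['camera_matrix'].round(0).tolist(),c['cam_to_world'].round(3).tolist())
cv2.imwrite('pics/ts0.png',cv2.vconcat([cv2.imread('pics/top0.png')]))
print(bot.state())
E
```

```text
top [[439.0, 0.0, 321.0], [0.0, 439.0, 201.0], [0.0, 0.0, 1.0]] [[-0.004, -0.983, 0.186, 0.236], [-1.0, 0.003, -0.007, 0.008], [0.006, -0.186, -0.983, 1.574], [0.0, 0.0, 0.0, 1.0]]
side [[464.0, 0.0, 318.0], [0.0, 464.0, 194.0], [0.0, 0.0, 1.0]] [[-0.979, -0.157, 0.129, 0.311], [-0.202, 0.714, -0.67, 1.122], [0.013, -0.682, -0.731, 1.351], [0.0, 0.0, 0.0, 1.0]]
wrist [[361.0, 0.0, 320.0], [0.0, 361.0, 199.0], [0.0, 0.0, 1.0]] [[0.399, 0.877, 0.268, 0.141], [0.917, -0.381, -0.118, 0.511], [-0.001, 0.293, -0.956, 0.374], [0.0, 0.0, 0.0, 1.0]]
{'time': 0.15, 'qpos': array([ 1.00567284e+00,  2.63422164e-01, -4.87821324e-02,  1.25942852e+00,
        7.40922427e-06,  1.41549169e+00]), 'joint_vel': array([-0.00039276, -0.00025215,  0.00040192, -0.00066466, -0.00047336,
       -0.00108627]), 'joint_torque': array([ 2.60497283e-03, -6.37824011e+01,  3.84648800e+01,  1.06062350e-02,
       -4.23411723e-05, -2.56440364e-05]), 'tcp_pos': array([0.20907679, 0.48134894, 0.24793415]), 'eef_rot': array([-1.50886775e-04,  2.03478467e-01,  9.79079332e-01, -3.90094702e-04]), 'force': array([ 0.3800837 , -0.01780613,  0.31824154]), 'wrist_torque': array([-0.04079159,  0.0147151 ,  0.019224  ]), 'gripper_force': 0.0, 'gripper_width': 1.00147471438246}
```

View pics/top0.png

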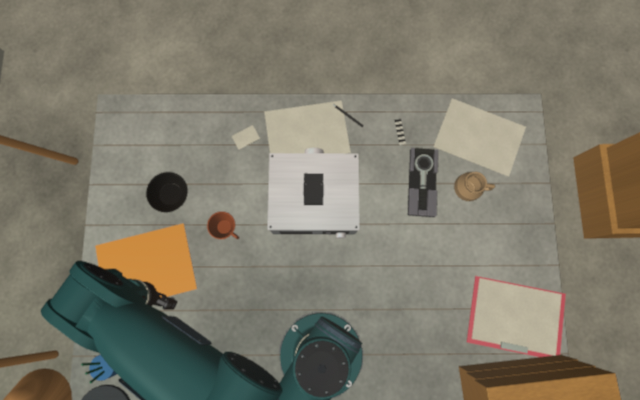

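View pics/side0.png

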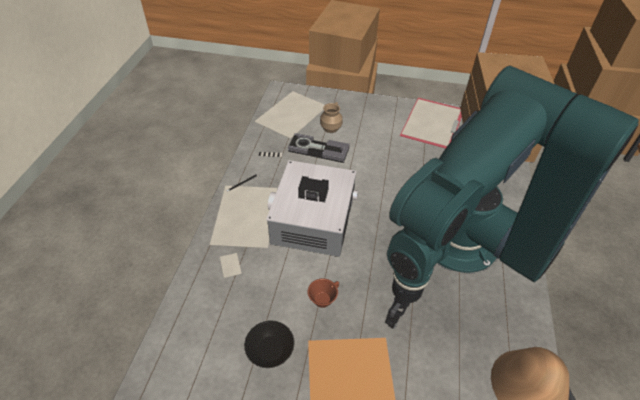

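Top view: the extractor's top is at about (314,192), with the cover at (314,189) and its long side up the image. The tray and wrench are on the right, with the ring at (424,163). The jug is at (470,185), the cup at (221,225) and the bowl at (167,192). The side view agrees, with the cover at (314,186) and the ring at (303,142).

```bash
python3 - <<'E'
from h import *
np.set_printoptions(precision=4,suppress=True)
for n,uv,z in(('cover',(314,189),.2),('ring',(424,163),.024),('grip',(423,200),.03),('jug',(469,185),.1),('cup',(221,225),.05),('bowl',(167,192),.04)):print(n,onplane('top0',uv,z))
for n,s in(('cover',[('top0',(314,189)),('side0',(313,186))]),('ring',[('top0',(424,163)),('side0',(303,142))])):print(n,tri(s))
g=cv2.cvtColor(cv2.imread('pics/top0.png'),6)
im=g[140:245,255:375]; m=(im>165).astype(np.uint8)
cs,_=cv2.findContours(m,0,2);c=max(cs,key=cv2.contourArea);r=cv2.minAreaRect(c);print(r)
print([onplane('top0',p+np.array([255,140]),.15) for p in cv2.boxPoints(r)])
m=(g[165:215,295:335]<80).astype(np.uint8);cs,_=cv2.findContours(m,0,2);c=max(cs,key=cv2.contourArea);r=cv2.minAreaRect(c);print(r)
print([onplane('top0',p+np.array([295,165]),.2) for p in cv2.boxPoints(r)])
from scipy.spatial.transform import Rotation as R
s=bot.state();q=s['eef_rot'];Rt=R.from_quat(q[[1,2,3,0]]).as_matrix();T=np.load('pics/wrist0.npz')['T'];print(Rt);print('cam in tool',Rt.T@(T[:3,3]-s['tcp_pos']));print(Rt.T@T[:3,:3])
E
```

```text
cover [0.5346 0.0215 0.2   ]
ring [ 0.669  -0.3795  0.024 ]
grip [ 0.5301 -0.3678  0.03  ]
jug [ 0.5689 -0.5121  0.1   ]
cup [0.4395 0.3479 0.05  ]
bowl [0.56   0.5468 0.04  ]
cover [0.5402 0.0216 0.1838]
ring [ 0.6706 -0.3795  0.0244]
((58.0, 44.5), (89.0, 92.0), 90.0)
[array([0.7158, 0.181 , 0.15  ]), array([ 0.7151, -0.1309,  0.15  ]), array([ 0.4115, -0.1248,  0.15  ]), array([0.4125, 0.1754, 0.15  ])]
((18.0, 24.0), (30.0, 18.0), 90.0)
[array([0.5842, 0.0537, 0.2   ]), array([ 0.584 , -0.0044,  0.2   ]), array([ 0.4857, -0.0039,  0.2   ]), array([0.4859, 0.0534, 0.2   ])]
[[-0.9172  0.3984 -0.0005]
 [ 0.3984  0.9172 -0.0007]
 [ 0.0001 -0.0008 -1.    ]]
cam in tool [ 0.0745  0.0002 -0.1259]
[[-0.0004 -0.9561 -0.2929]
 [ 1.     -0.0003 -0.0004]
 [ 0.0003 -0.2929  0.9561]]
```

Emit:
move_arm(translation=[[0, 0, -2.3], [0, 0, -2.3], [0, 0, -2.3], [0, 0, -2.3], [-2.04, -2.86, 0], [-2.04, -2.86, 0], [-2.04, -2.86, 0], [-2.04, -2.86, 0], [-2.04, -2.86, 0], [-2.04, -2.86, 0]], angular=[[0, 0, -0.1025], [0, 0, -0.1025], [0, 0, -0.1025], [0, 0, -0.1025], [0, 0, 0], [0, 0, 0], [0, 0, 0], [0, 0, 0], [0, 0, 0], [0, 0, 0]], fingers=[1, 1, 1, 1, 1, 1, 1, 1, 1, 1])

```text
time: 0.98
tcp_pos: [0.3321, 0.3085, 0.3402]
eef_rot: [-0.0, -0.0, 1.0, -0.0]
force: [-0.0, 0.2, -0.8]
gripper_width: 1.002
gripper_force: 0.0
```

Emit:
move_arm(translation=[[-2.04, -2.86, 0], [-2.04, -2.86, 0], [-2.04, -2.86, 0], [-2.04, -2.86, 0], [-2.04, -2.86, 0], [-2.04, -2.86, 0], [-2.04, -2.86, 0], [-2.04, -2.86, 0], [-2.04, -2.86, 0], [-2.04, -2.86, 0]], angular=[[0, 0, 0], [0, 0, 0], [0, 0, 0], [0, 0, 0], [0, 0, 0], [0, 0, 0], [0, 0, 0], [0, 0, 0], [0, 0, 0], [0, 0, 0]], fingers=[1, 1, 1, 1, 1, 1, 1, 1, 1, 1])

```text
time: 1.82
tcp_pos: [0.5363, 0.0223, 0.3401]
eef_rot: [-0.0, 0.0, 1.0, 0.0]
force: [1.0, 0.7, 0.7]
gripper_width: 0.999
gripper_force: 0.0
```

```bash
python3 - <<'E'
from h import *
snap('wrist','w1');s=bot.state();print(s['time'],s['tcp_pos'],s['eef_rot'],s['qpos'])
E
```

```text
1.8667 [0.53928996 0.01822697 0.33890358] [-3.59246839e-04  1.21399421e-03  9.99998942e-01 -7.15737930e-04] [-1.16513735e-01  2.81735210e-01  2.21974663e-01  1.51158482e+00
 -1.50463014e-03 -1.14085332e-01]
```

View pics/w1.png

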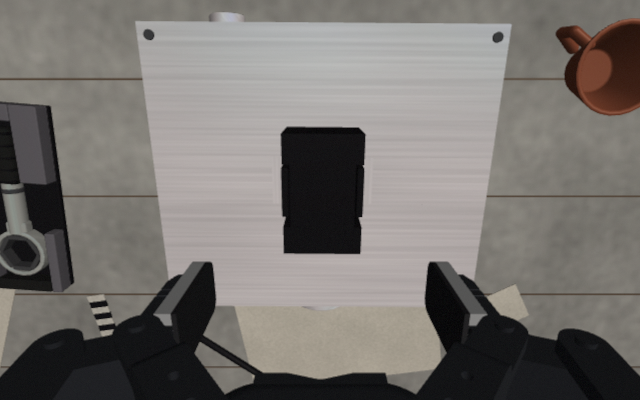

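The wrist view shows the cover spanning (281..365, 128..253), centred on the top plate and nearly square to it. The wrench ring is at (20,245) and the cup is at the top right, clear. I'll take two settled views to triangulate.

Emit:
move_arm(translation=[[0, 0, 0], [0, 0, 0], [0, 0, 0], [0, 0, 0]], angular=[[0, 0, 0], [0, 0, 0], [0, 0, 0], [0, 0, 0]], fingers=[1, 1, 1, 1])

```text
time: 2.2
tcp_pos: [0.5351, 0.0249, 0.3406]
eef_rot: [0.0, -0.001, 1.0, 0.0]
force: [0.1, -1.5, 0.2]
gripper_width: 1.0
gripper_force: 0.0
```

```bash
python3 - <<'E'
from h import *
snap('wrist','w2');s=bot.state();print(s['time'],s['tcp_pos'])
E
```

```text
2.25 [0.53518282 0.02491447 0.3406123 ]
```

Emit:
move_arm(translation=[[2.5, -2.5, 0], [2.5, -2.5, 0], [0, 0, 0], [0, 0, 0], [0, 0, 0], [0, 0, 0]], angular=[[0, 0, 0], [0, 0, 0], [0, 0, 0], [0, 0, 0], [0, 0, 0], [0, 0, 0]], fingers=[1, 1, 1, 1, 1, 1])

```text
time: 2.75
tcp_pos: [0.4861, -0.0253, 0.3403]
eef_rot: [0.0, -0.001, 1.0, 0.0]
force: [0.8, -0.2, -0.1]
gripper_width: 1.001
gripper_force: 0.0
```

```bash
python3 - <<'E'
from h import *
np.set_printoptions(precision=4,suppress=True)
snap('wrist','w3');s=bot.state();print(s['time'],s['tcp_pos'],s['eef_rot'])
C={}
for t in('w2','w3'):
    g=cv2.cvtColor(cv2.imread(f'pics/{t}.png'),6)
    k=np.load(f'pics/{t}.npz')
    c0=proj(t,[.535,.024,.2]).astype(int)
    m=(g<90).astype(np.uint8);n,l,st,_=cv2.connectedComponentsWithStats(m);i=l[c0[1],c0[0]];print(t,c0,st[i])
    mm=(l==i).astype(np.uint8)
    rows=[(r,np.where(mm[r])[0].min(),np.where(mm[r])[0].max()) for r in range(st[i][1],st[i][1]+st[i][3],8)];print([tuple(map(int,r)) for r in rows])
    r=rows[-1];C[t]=((r[1],st[i][1]+st[i][3]-1),(r[2],st[i][1]+st[i][3]-1),(r[1],rows[1][0]))
    m=(g>150).astype(np.uint8);n,l,st,_=cv2.connectedComponentsWithStats(m)
    j=l[c0[1],c0[0]-50];mm=l==j;top=st[j][1]
    for a in(top+30,top+100,top+170,top+230):
        xs=np.where(mm[a])[0];print(' plate',[onplane(t,(x,a),.15)[:2] for x in(xs.min(),xs.max())])
for k in(0,1):print('far top corner',tri([(t,C[t][k]) for t in C]))
E
```

```text
2.8 [ 0.4861 -0.0253  0.3402] [ 0.     -0.0007  1.      0.0001]
w2 [318 189] [  278   128    84   127 10095]
[(128, 284, 304), (136, 278, 361), (144, 278, 360), (152, 278, 360), (160, 278, 360), (168, 279, 359), (176, 278, 360), (184, 278, 359), (192, 279, 359), (200, 279, 359), (208, 279, 358), (216, 279, 358), (224, 281, 356), (232, 280, 357), (240, 281, 356), (248, 281, 356)]
 plate [array([ 0.4257, -0.1251]), array([0.4254, 0.1748])]
 plate [array([ 0.481 , -0.1248]), array([0.4807, 0.1746])]
 plate [array([ 0.5428, -0.1254]), array([0.5425, 0.1735])]
 plate [array([ 0.6019, -0.1256]), array([0.6016, 0.1729])]
w3 [380 248] [ 338  183   86  125 9668]
[(183, 342, 348), (191, 341, 416), (199, 341, 423), (207, 341, 423), (215, 339, 422), (223, 339, 421), (231, 339, 419), (239, 339, 418), (247, 338, 417), (255, 338, 416), (263, 339, 416), (271, 339, 415), (279, 339, 413), (287, 340, 415), (295, 341, 414), (303, 341, 413)]
 plate [array([ 0.4352, -0.1247]), array([0.435 , 0.1745])]
 plate [array([ 0.4974, -0.126 ]), array([0.4972, 0.1745])]
 plate [array([ 0.5674, -0.1255]), array([0.5671, 0.1736])]
 plate [array([ 0.6347, -0.126 ]), array([0.6344, 0.1727])]
far top corner [ 0.5902 -0.007   0.1984]
far top corner [0.5894 0.0542 0.1997]
```

```bash
python3 - <<'E'
import cv2
a=cv2.imread('pics/w2.png')[100:290,230:420];b=cv2.imread('pics/w3.png')[60:250,230:420] 
cv2.imwrite('pics/z1.png',cv2.hconcat([cv2.convertScaleAbs(cv2.resize(x,(400,400),interpolation=2),alpha=1.5,beta=40) for x in(a,b)]))
E
```

```text
(no output)
```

View pics/z1.png

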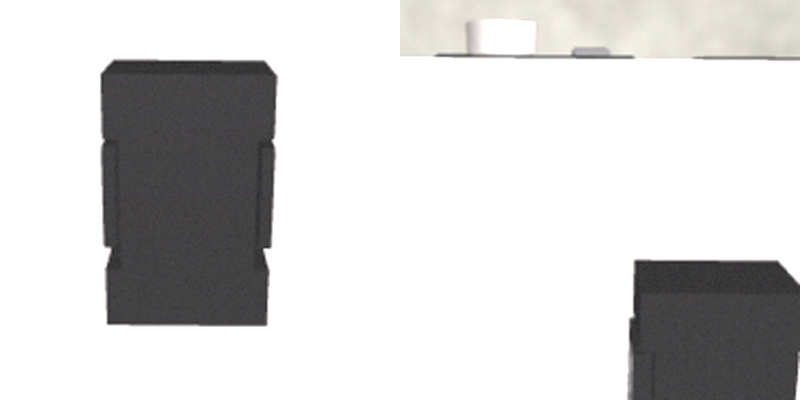

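```bash
python3 - <<'E'
from h import *
print(onplane('w2',(320,134.5),.199),onplane('w2',(320,134.5+119.5),.199),onplane('w3',(380,199),.199))
im=cv2.imread('pics/w2.png');g=cv2.cvtColor(im,6);print(g[125:145:1,320].tolist());g=cv2.cvtColor(cv2.imread('pics/w3.png'),6);print(g[183:210,380].tolist())
E
```

```text
[0.49315575 0.02498056 0.199     ] [0.5896148  0.02507504 0.199     ] [0.49364083 0.02132247 0.199     ]
[174, 174, 174, 103, 10, 10, 10, 12, 10, 10, 16, 21, 20, 20, 22, 20, 20, 19, 20, 18]
[104, 11, 10, 6, 12, 11, 6, 10, 9, 8, 9, 11, 11, 11, 7, 13, 15, 17, 16, 20, 18, 18, 19, 17, 20, 16, 19]
```

Cover centre is (0.5415, 0.0238), top at 0.199, yaw about 0. Moving over it, then down.

Emit:
move_arm(translation=[[-2.77, 2.46, 0], [-2.77, 2.46, 0], [0, 0, 3.2], [0, 0, 3.2], [0, 0, 3.2], [0, 0, 2.4], [0, 0, 2.4], [0, 0, 2.4], [0, 0, 0], [0, 0, 0]], angular=[[0, 0, 0], [0, 0, 0], [0, 0, 0], [0, 0, 0], [0, 0, 0], [0, 0, 0], [0, 0, 0], [0, 0, 0], [0, 0, 0], [0, 0, 0]], fingers=[1, 1, 1, 1, 1, 1, 1, 1, 1, 1])

```text
time: 3.63
tcp_pos: [0.5408, 0.0238, 0.1719]
eef_rot: [-0.001, -0.001, 1.0, 0.0]
force: [0.4, 0.6, -0.7]
gripper_width: 0.998
gripper_force: 0.0
```

Emit:
move_arm(translation=[[0, 0, 0], [0, 0, 0], [0, 0, 0], [0, 0, 0], [0, 0, 0], [0, 0, 0], [0, 0, 0], [0, 0, 0]], angular=[[0, 0, 0], [0, 0, 0], [0, 0, 0], [0, 0, 0], [0, 0, 0], [0, 0, 0], [0, 0, 0], [0, 0, 0]], fingers=[0.5, 0.5, 0, 0, 0, 0, 0, 0], squeeze=30)

```text
time: 4.3
tcp_pos: [0.542, 0.0233, 0.1743]
eef_rot: [0.002, -0.0, 1.0, 0.0]
force: [-1.7, 1.8, 13.9]
gripper_width: 0.631
gripper_force: 29.4
```

Both tabs are at their stops: the opening is about 54 mm. Lifting gently, straight up.

Emit:
move_arm(translation=[[0, 0, -0.5], [0, 0, -1], [0, 0, -2], [0, 0, -3], [0, 0, -3], [0, 0, 0]], angular=[[0, 0, 0], [0, 0, 0], [0, 0, 0], [0, 0, 0], [0, 0, 0], [0, 0, 0]], fingers=[0, 0, 0, 0, 0, 0])

```text
time: 4.8
tcp_pos: [0.5426, 0.023, 0.273]
eef_rot: [0.004, -0.0, 1.0, -0.0]
force: [1.1, -0.5, -0.2]
gripper_width: 0.623
gripper_force: 33.5
```

```bash
python3 - <<'E'
from h import *
w=snap('wrist','w4');s=bot.state();print(s['time'],s['tcp_pos'],s['force'],s['gripper_width'])
c=snap('side','s4');cv2.imwrite('pics/z2.png',cv2.hconcat([cv2.resize(w['frame'],(480,300)),cv2.resize(c['frame'][130:280,230:390],(320,300))]))
E
```

```text
4.85 [0.54224826 0.02303134 0.27041485] [ 0.63022045 -0.36553574 -1.77928142] 0.6213440496902828
```

View pics/z2.png

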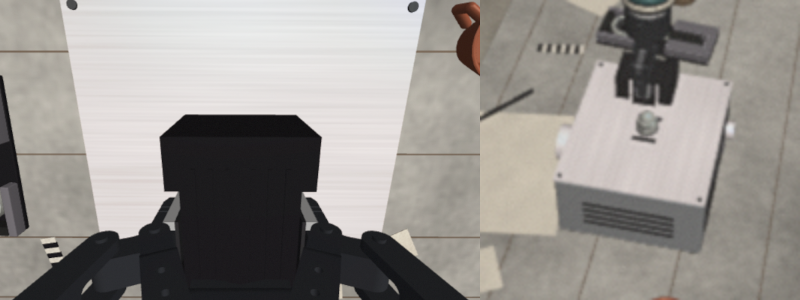

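The side view shows the nut bare at (647,122), and in the wrist view the cover is held level between the fingers. Now to the free table beyond the cup.

Emit:
move_arm(translation=[[-0.78, 2.66, 0], [-0.78, 2.66, 0], [-0.78, 2.66, 0], [-0.78, 2.66, 0], [-0.78, 2.66, 0], [-0.78, 2.66, 0], [-0.78, 2.66, 0], [-0.78, 2.66, 0], [-0.78, 2.66, 0], [-0.78, 2.66, 0]], angular=[[0, 0, 0], [0, 0, 0], [0, 0, 0], [0, 0, 0], [0, 0, 0], [0, 0, 0], [0, 0, 0], [0, 0, 0], [0, 0, 0], [0, 0, 0]], fingers=[0, 0, 0, 0, 0, 0, 0, 0, 0, 0])

```text
time: 5.73
tcp_pos: [0.6188, 0.2905, 0.2661]
eef_rot: [-0.001, -0.0, 1.0, -0.0]
force: [0.6, -0.7, -0.4]
gripper_width: 0.623
gripper_force: 33.5
```

Emit:
move_arm(translation=[[0, 0, 0], [0, 0, 3.2], [0, 0, 3.2], [0, 0, 3.2], [0, 0, 3.2], [0, 0, 3.2], [0, 0, 3.2], [0, 0, 2.2], [0, 0, 1.0], [0, 0, 0]], angular=[[0, 0, 0], [0, 0, 0], [0, 0, 0], [0, 0, 0], [0, 0, 0], [0, 0, 0], [0, 0, 0], [0, 0, 0], [0, 0, 0], [0, 0, 0]], fingers=[0, 0, 0, 0, 0, 0, 0, 0, 0, 0])

```text
time: 6.57
tcp_pos: [0.6174, 0.2885, 0.0405]
eef_rot: [-0.002, -0.0, 1.0, -0.001]
force: [-0.5, -0.9, -1.9]
gripper_width: 0.624
gripper_force: 33.5
```

Emit:
move_arm(translation=[[0, 0, 0.3], [0, 0, 0.3], [0, 0, 0], [0, 0, 0]], angular=[[0, 0, 0], [0, 0, 0], [0, 0, 0], [0, 0, 0]], fingers=[0, 0, 0, 0])

```text
time: 6.9
tcp_pos: [0.6195, 0.2893, 0.0382]
eef_rot: [0.001, -0.0, 1.0, 0.0]
force: [-0.5, -0.6, -1.2]
gripper_width: 0.619
gripper_force: 33.5
```

Emit:
move_arm(translation=[[0, 0, 0.2], [0, 0, 0.2], [0, 0, 0], [0, 0, 0]], angular=[[0, 0, 0], [0, 0, 0], [0, 0, 0], [0, 0, 0]], fingers=[0, 0, 0, 0])

```text
time: 7.23
tcp_pos: [0.619, 0.2892, 0.0332]
eef_rot: [-0.0, -0.0, 1.0, -0.0]
force: [-0.5, 0.4, -0.6]
gripper_width: 0.621
gripper_force: 33.5
```

Emit:
move_arm(translation=[[0, 0, 0.2], [0, 0, 0], [0, 0, 0]], angular=[[0, 0, 0], [0, 0, 0], [0, 0, 0]], fingers=[0, 0, 0])

```text
time: 7.48
tcp_pos: [0.6192, 0.2893, 0.0327]
eef_rot: [0.001, -0.0, 1.0, 0.0]
force: [-6.2, -2.7, 15.6]
gripper_width: 0.624
gripper_force: 34.8
```

Touched down (15 N). Releasing and rising.

Emit:
move_arm(translation=[[0, 0, 0], [0, 0, 0], [0, 0, 0], [0, 0, 0], [0, 0, -2.5], [0, 0, -3.5], [0, 0, -3.5], [0, 0, -3.5], [0, 0, -3.5], [0, 0, -3.5]], angular=[[0, 0, 0], [0, 0, 0], [0, 0, 0], [0, 0, 0], [0, 0, 0], [0, 0, 0], [0, 0, 0], [0, 0, 0], [0, 0, 0], [0, 0, 0]], fingers=[0.8, 1, 1, 1, 1, 1, 1, 1, 1, 1])

```text
time: 8.32
tcp_pos: [0.6187, 0.2891, 0.2331]
eef_rot: [0.0, -0.0, 1.0, 0.0]
force: [0.1, -0.2, -0.6]
gripper_width: 1.0
gripper_force: 0.0
```

Emit:
move_arm(translation=[[0.9, -2.65, -1.27], [0.9, -2.65, -1.27], [0.9, -2.65, -1.27], [0.9, -2.65, -1.27], [0.9, -2.65, -1.27], [0.9, -2.65, -1.27], [0.9, -2.65, -1.27], [0.9, -2.65, -1.27], [0.9, -2.65, -1.27], [0.9, -2.65, -1.27]], angular=[[0, 0, 0], [0, 0, 0], [0, 0, 0], [0, 0, 0], [0, 0, 0], [0, 0, 0], [0, 0, 0], [0, 0, 0], [0, 0, 0], [0, 0, 0]], fingers=[1, 1, 1, 1, 1, 1, 1, 1, 1, 1])

```text
time: 9.15
tcp_pos: [0.5284, 0.0231, 0.3589]
eef_rot: [0.0, -0.0, 1.0, -0.0]
force: [-0.2, 0.4, -0.2]
gripper_width: 0.999
gripper_force: 0.0
```

Emit:
move_arm(translation=[[0, 0, 3.5], [0, 0, 3.5], [0, 0, 0], [0, 0, 0], [0, 0, 0], [0, 0, 0]], angular=[[0, 0, 0], [0, 0, 0], [0, 0, 0], [0, 0, 0], [0, 0, 0], [0, 0, 0]], fingers=[1, 1, 1, 1, 1, 1])

```text
time: 9.65
tcp_pos: [0.5302, 0.0243, 0.2904]
eef_rot: [0.002, -0.0, 1.0, -0.0]
force: [-0.7, 0.2, 0.5]
gripper_width: 0.999
gripper_force: 0.0
```

```bash
python3 - <<'E'
from h import *
w=snap('wrist','w5');s=bot.state();print(s['time'],s['tcp_pos'],s['eef_rot'])
u=proj('w5',[.5415,.024,.167]).astype(int);print(u)
x,y=u;a=w['frame'][y-55:y+55,x-55:x+55]
c=snap('side','s5')['frame'];p=proj('s5',[.62,.29,.03]).astype(int);b=c[p[1]-45:p[1]+45,p[0]-45:p[0]+45]
cv2.imwrite('pics/z3.png',cv2.hconcat([cv2.resize(a,(500,500),interpolation=2),cv2.resize(b,(300,500),interpolation=2)]))
E
```

```text
9.7 [0.5301471  0.02435922 0.29018357] [ 1.48787874e-03 -3.52447104e-04  9.99998817e-01 -1.69278990e-04]
[319 210]
```

View pics/z3.png

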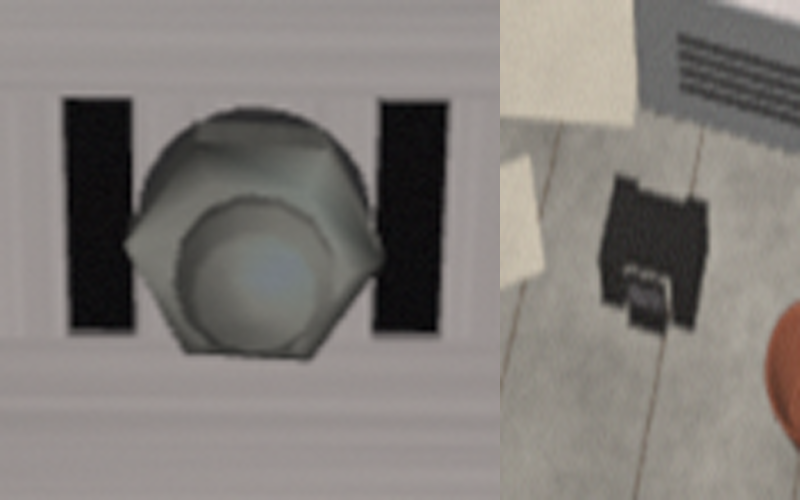

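The nut's corners run from (126,240) to (382,255) in the crop: centre at the predicted (0.5415, 0.024), turned about 0.055 rad clockwise with flats square to x. The cover stands upright on the table. Now to the wrench.

Emit:
move_arm(translation=[[-0.5, -3.3, 0], [-0.5, -3.3, 0], [-0.5, -3.3, 0], [-0.5, -3.3, 0], [-0.5, -3.3, 0], [-0.5, -3.3, 0], [-0.5, -3.3, 0], [-0.5, -3.3, 0], [-0.5, -3.3, 0], [-0.5, -3.3, 0]], angular=[[0, 0, 0], [0, 0, 0], [0, 0, 0], [0, 0, 0], [0, 0, 0], [0, 0, 0], [0, 0, 0], [0, 0, 0], [0, 0, 0], [0, 0, 0]], fingers=[1, 1, 1, 1, 1, 1, 1, 1, 1, 1])

```text
time: 10.58
tcp_pos: [0.5795, -0.3076, 0.2893]
eef_rot: [0.001, -0.0, 1.0, -0.0]
force: [0.2, 0.6, 1.1]
gripper_width: 0.995
gripper_force: 0.0
```

Emit:
move_arm(translation=[[-0.5, -3.3, 0], [0, 0, 0], [0, 0, 0], [0, 0, 0], [0, 0, 0]], angular=[[0, 0, 0], [0, 0, 0], [0, 0, 0], [0, 0, 0], [0, 0, 0]], fingers=[1, 1, 1, 1, 1])

```text
time: 11.0
tcp_pos: [0.5843, -0.3378, 0.289]
eef_rot: [0.0, -0.001, 1.0, -0.0]
force: [0.5, 0.3, -0.1]
gripper_width: 1.0
gripper_force: 0.0
```

```bash
python3 - <<'E'
from h import *
snap('wrist','w6');s=bot.state();print(s['time'],s['tcp_pos'],s['eef_rot'])
E
```

```text
11.05 [ 0.58431395 -0.33765855  0.28907886] [ 3.51451537e-04 -7.12408836e-04  9.99999667e-01 -1.87719091e-04]
```

Emit:
move_arm(translation=[[2.5, -1.5, 0], [2.5, -1.5, 0], [0, 0, 0], [0, 0, 0], [0, 0, 0], [0, 0, 0]], angular=[[0, 0, 0], [0, 0, 0], [0, 0, 0], [0, 0, 0], [0, 0, 0], [0, 0, 0]], fingers=[1, 1, 1, 1, 1, 1])

```text
time: 11.55
tcp_pos: [0.5348, -0.368, 0.2885]
eef_rot: [0.0, -0.001, 1.0, -0.0]
force: [-0.0, 0.0, 0.3]
gripper_width: 1.002
gripper_force: 0.0
```

```bash
python3 - <<'E'
from h import *
a=snap('wrist','w7')['frame'];s=bot.state();print(s['time'],s['tcp_pos'],s['eef_rot'])
cv2.imwrite('pics/z4.png',cv2.hconcat([cv2.imread('pics/w6.png')[:,120:520],a[:,120:520]]))
E
```

```text
11.6 [ 0.53483933 -0.36805218  0.28836283] [ 1.06686920e-04 -7.03775334e-04  9.99999746e-01 -2.68618960e-05]
```

View pics/z4.png

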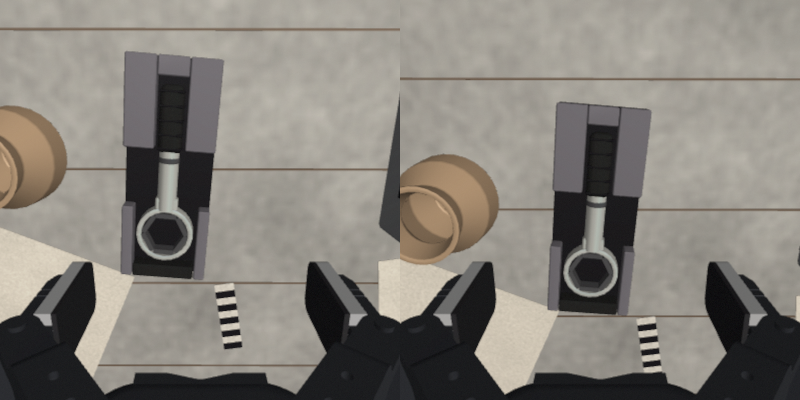

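The crops show the head at (285,233) in w6 and (311,272) in w7 (full-image pixels), with the neck above it and the jug well to the left. Refining by fitting.

```bash
python3 - <<'E'
from h import *
np.set_printoptions(precision=4,suppress=True)
O={}
for t,c,ys in(('w6',(285,233),(166,196)),('w7',(311,272),(209,237))):
    im=cv2.imread(f'pics/{t}.png');g=cv2.cvtColor(im,6)
    x0,y0=c[0]-45,c[1]-45
    sub=cv2.GaussianBlur(g[y0:y0+90,x0:x0+90],(3,3),0)
    h=cv2.HoughCircles(cv2.resize(sub,None,fx=4,fy=4,interpolation=2),cv2.HOUGH_GRADIENT,1,400,param1=120,param2=25,minRadius=95,maxRadius=135)
    h=h[0,0]/4;cc=(h[0]+x0-.375,h[1]+y0-.375);print(t,'head',cc,h[2])
    # dark hex hole centroid
    m=(sub<70).astype(np.uint8);n,l,st,ce=cv2.connectedComponentsWithStats(m);i=l[int(h[1]),int(h[0])];print(' hole',ce[i]+[x0,y0],st[i])
    mid=[]
    for r in range(*ys,3):
        row=g[r,c[0]-15:c[0]+30].astype(int);w=np.where(row>95)[0];mid.append((r,(w.min()+w.max())/2+c[0]-15,w.max()-w.min()+1))
    p=np.polyfit([a[0] for a in mid],[a[1] for a in mid],1);print(' neck',[(a[0],float(a[1]),int(a[2])) for a in mid],p)
    O[t]=(cc,[np.polyval(p,r) for r in ys],ys)
    A,B=[onplane(t,(np.polyval(p,r),r),.03) for r in ys];d=B-A;print(' neck axis pts',A,B,'yaw',np.arctan2(d[1],d[0]),'ring@.025',onplane(t,cc,.026))
print(tri([(t,O[t][0]) for t in O]))
E
```

```text
w6 head (np.float32(284.75), np.float32(231.75)) 28.1
 hole [284.1321 233.6068] [  23   29   42   34 1007]
 neck [(166, 289.0, 19), (169, 289.0, 19), (172, 288.5, 18), (175, 288.0, 19), (178, 288.0, 19), (181, 288.0, 19), (184, 288.0, 19), (187, 287.5, 18), (190, 287.5, 18), (193, 287.5, 18)] [ -0.0586 298.6162]
 neck axis pts [ 0.5907 -0.3716  0.03  ] [ 0.6248 -0.3744  0.03  ] yaw -0.08193729992563362 ring@.025 [ 0.6693 -0.3787  0.026 ]
w7 head (np.float32(310.5), np.float32(269.75)) 27.4
 hole [310.3802 272.2323] [ 24  29  41  33 960]
 neck [(209, 316.5, 18), (212, 315.5, 18), (215, 315.5, 18), (218, 315.5, 18), (221, 315.0, 17), (224, 315.0, 17), (227, 314.5, 18), (230, 314.5, 18), (233, 314.0, 17), (236, 314.0, 17)] [ -0.0828 333.4293]
 neck axis pts [ 0.5902 -0.3723  0.03  ] [ 0.6242 -0.375   0.03  ] yaw -0.08059948519021676 ring@.025 [ 0.6684 -0.3792  0.026 ]
[ 0.6721 -0.3794  0.019 ]
```

Emit:
move_arm(translation=[[-2.58, -0.22, 0], [-2.58, -0.21, 0], [-2.58, -0.21, 0], [0, 0, 3.5], [0, 0, 3.5], [0, 0, 3.5], [0, 0, 3.5], [0, 0, 3], [0, 0, 3], [0, 0, 0]], angular=[[0, 0, 0], [0, 0, 0], [0, 0, 0], [0, 0, 0.081], [0, 0, 0], [0, 0, 0], [0, 0, 0], [0, 0, 0], [0, 0, 0], [0, 0, 0]], fingers=[0.7, 0.7, 0.7, 0.7, 0.7, 0.7, 0.7, 0.7, 0.7, 0.7])

```text
time: 12.43
tcp_pos: [0.6099, -0.3728, 0.0823]
eef_rot: [-0.003, 0.04, 0.999, 0.002]
force: [-1.1, 0.8, -0.3]
gripper_width: 0.853
gripper_force: 0.0
```

Emit:
move_arm(translation=[[0, 0, 2], [0, 0, 2], [0, 0, 1.5], [0, 0, 0.65], [0, 0, 0], [0, 0, 0], [0, 0, 0]], angular=[[0, 0, 0], [0, 0, 0], [0, 0, 0], [0, 0, 0], [0, 0, 0], [0, 0, 0], [0, 0, 0]], fingers=[0.7, 0.7, 0.7, 0.7, 0.7, 0.7, 0.7])

```text
time: 13.02
tcp_pos: [0.6123, -0.3756, 0.0284]
eef_rot: [0.001, 0.04, 0.999, -0.001]
force: [0.4, 0.9, 0.1]
gripper_width: 0.85
gripper_force: 0.0
```

Emit:
move_arm(translation=[[0, 0, 0], [0, 0, 0], [0, 0, 0], [0, 0, 0], [0, 0, 0], [0, 0, 0], [0, 0, 0], [0, 0, 0]], angular=[[0, 0, 0], [0, 0, 0], [0, 0, 0], [0, 0, 0], [0, 0, 0], [0, 0, 0], [0, 0, 0], [0, 0, 0]], fingers=[-1, -1, -1, -1, -1, -1, -1, -1], squeeze=70)

```text
time: 13.68
tcp_pos: [0.6117, -0.3753, 0.0273]
eef_rot: [0.0, 0.04, 0.999, -0.0]
force: [-0.2, 1.1, 5.7]
gripper_width: 0.217
gripper_force: 69.5
```

Emit:
move_arm(translation=[[0, 0, -1], [0, 0, -2], [0, 0, -3], [0, 0, -3.5], [0, 0, -3.5], [0, 0, -3.5], [0, 0, -3.5], [0, 0, -3.5], [0, 0, 0], [0, 0, 0]], angular=[[0, 0, 0], [0, 0, 0], [0, 0, 0], [0, 0, 0], [0, 0, 0], [0, 0, 0], [0, 0, 0], [0, 0, 0], [0, 0, 0], [0, 0, 0]], fingers=[-1, -1, -1, -1, -1, -1, -1, -1, -1, -1])

```text
time: 14.52
tcp_pos: [0.612, -0.3755, 0.2638]
eef_rot: [0.001, 0.04, 0.999, -0.001]
force: [-0.2, -0.3, -3.9]
gripper_width: 0.217
gripper_force: 68.8
```

```bash
python3 - <<'E'
from h import *
w=snap('wrist','w8');s=bot.state();print(s['time'],s['tcp_pos'],s['eef_rot'],s['force'],s['gripper_width'])
c=snap('side','s8')['frame'];p=proj('s8',[.62,-.37,.25]).astype(int);print(p)
b=c[max(p[1]-60,0):p[1]+60,p[0]-60:p[0]+60]
cv2.imwrite('pics/z5.png',cv2.hconcat([cv2.resize(w['frame'][100:400,120:520],(480,360)),cv2.resize(b,(320,360))]))
E
```

```text
14.5667 [ 0.61151744 -0.37519281  0.26170722] [ 5.23312943e-05  4.03834423e-02  9.99184254e-01 -4.74590298e-05] [ 0.48361961 -0.59077355 -3.89937393] 0.21555701467566055
[314 102]
```

View pics/z5.png

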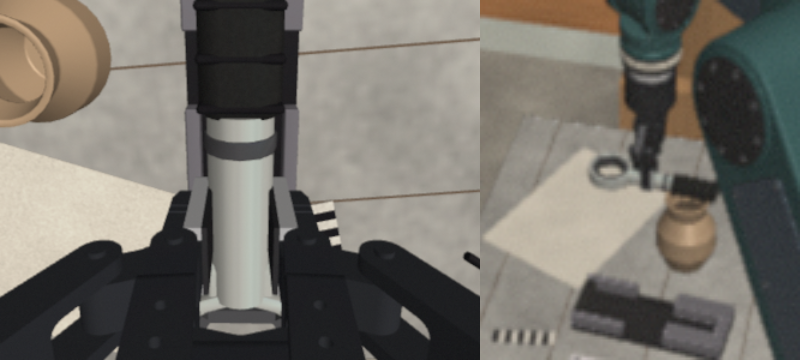

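The wrench is held by the neck, roughly level, and the jug is clear. I'll locate the ring relative to the tool from the neck/grip boundary and the side and top cameras.

```bash
python3 - <<'E'
from h import *
np.set_printoptions(precision=4,suppress=True)
g6=cv2.cvtColor(cv2.imread('pics/w6.png'),6);g7=cv2.cvtColor(cv2.imread('pics/w7.png'),6);g8=cv2.cvtColor(cv2.imread('pics/w8.png'),6)
print(g6[145:172,290].tolist());print(g7[190:215,317].tolist());print(g8[185:240,320].tolist())
for r in(205,240,270,300,330):
    row=g8[r,270:370].astype(int);w=np.where(row>110)[0];print(r,w.min()+270,w.max()+270)
snap('top','t8')
for t,c in(('t8',[.669,-.379,.26]),('s8',[.669,-.379,.26])):
    p=proj(t,c);print(t,p)
for t in('t8','s8'):
    im=cv2.imread(f'pics/{t}.png');p=proj(t,[.62,-.375,.255]).astype(int);y,x=max(p[1]-40,0),p[0]-40;print(t,'crop origin',x,y)
    cv2.imwrite(f'pics/c_{t}.png',cv2.resize(im[y:y+80,x:x+80],(400,400),interpolation=2))
cv2.imwrite('pics/z6.png',cv2.hconcat([cv2.imread('pics/c_t8.png'),cv2.imread('pics/c_s8.png')]))
E
```

```text
[34, 34, 34, 35, 31, 21, 24, 129, 172, 181, 181, 181, 181, 158, 103, 73, 72, 72, 73, 134, 174, 183, 183, 184, 184, 184, 184]
[32, 32, 33, 29, 26, 21, 89, 155, 171, 172, 172, 173, 152, 98, 70, 70, 69, 88, 155, 174, 175, 175, 176, 177, 176]
[33, 36, 35, 34, 34, 30, 28, 27, 23, 21, 27, 27, 26, 64, 108, 162, 178, 177, 178, 177, 177, 178, 178, 177, 178, 178, 177, 177, 177, 177, 178, 177, 176, 138, 84, 73, 75, 74, 74, 74, 73, 74, 74, 74, 74, 74, 74, 73, 71, 145, 174, 177, 177, 178, 177]
205 270 369
240 270 369
270 278 362
300 286 354
330 295 345
t8 [441.6752 142.6064]
s8 [303.0929  97.1749]
t8 crop origin 400 118
s8 crop origin 274 60
```

View pics/z6.png

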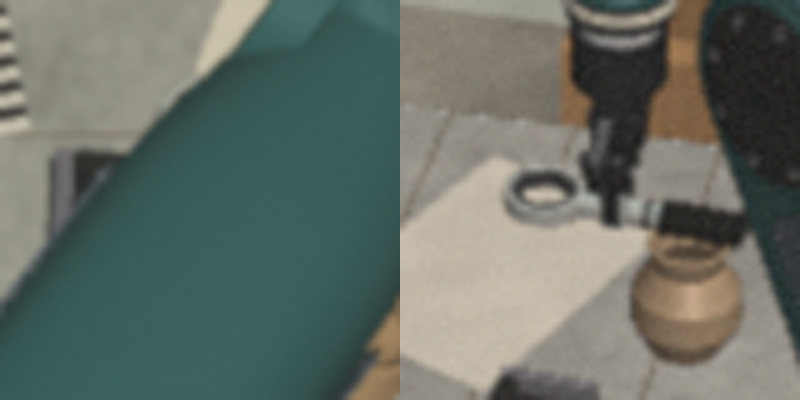

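```bash
python3 - <<'E'
from h import *
np.set_printoptions(precision=4,suppress=True)
for t,u,rows,z in(('w6',290,(151.5,158.7,163.6),.03),('w7',317,(196.3,202.7,207.3),.03),('w8',320,(199,218.5,233.6),.2617-.019+.022),('w8',320,(199,218.5,233.6),.2617-.019+.019)):
    P=[onplane(t,(u,r),z) for r in rows];print(t,[p[:2] for p in P],'ring from grip edge',P[0][0]+.094*np.cos(.081))
T=np.load('pics/w8.npz')['T'];print(T[:3,3])
# side ring centre: crop (543,192)->/5
print('ring side', onplane('s8',(274+143/5,60+192/5),.2617-.019+.015))
print(proj('s8',[.6685,-.379,.2577]))
E
```

```text
w6 [array([ 0.5749, -0.37  ]), array([ 0.5827, -0.3702]), array([ 0.5881, -0.3704])] ring from grip edge 0.6685976898958504
w7 [array([ 0.5753, -0.3713]), array([ 0.5827, -0.3713]), array([ 0.5882, -0.3713])] ring from grip edge 0.6689516406136025
w8 [array([ 0.576 , -0.3725]), array([ 0.5835, -0.3731]), array([ 0.5895, -0.3736])] ring from grip edge 0.669703631230451
w8 [array([ 0.5769, -0.3725]), array([ 0.5846, -0.3732]), array([ 0.5907, -0.3737])] ring from grip edge 0.6706297975325669
[ 0.5375 -0.3691  0.3895]
ring side [ 0.6698 -0.3737  0.2577]
[303.2215  97.6719]
```

Emit:
move_arm(translation=[[0, 0, 0], [1.15, 3.04, 0], [1.15, 3.04, 0], [1.15, 3.04, 0], [1.15, 3.04, 0], [1.15, 3.04, 0], [1.15, 3.04, 0], [1.15, 3.04, 0], [1.15, 3.04, 0], [1.15, 3.04, 0]], angular=[[0, 0, -0.026], [0, 0, 0], [0, 0, 0], [0, 0, 0], [0, 0, 0], [0, 0, 0], [0, 0, 0], [0, 0, 0], [0, 0, 0], [0, 0, 0]], fingers=[-1, -1, -1, -1, -1, -1, -1, -1, -1, -1])

```text
time: 15.5
tcp_pos: [0.5216, -0.0947, 0.2604]
eef_rot: [-0.001, 0.028, 1.0, 0.0]
force: [1.0, 0.2, -2.7]
gripper_width: 0.217
gripper_force: 69.0
```

Emit:
move_arm(translation=[[1.15, 3.04, 0], [1.15, 3.04, 0], [1.15, 3.04, 0], [1.13, 3.0, 0], [0, 0, 0], [0, 0, 0], [0, 0, 0], [0, 0, 0], [0, 0, 0]], angular=[[0, 0, 0], [0, 0, 0], [0, 0, 0], [0, 0, 0], [0, 0, 0], [0, 0, 0], [0, 0, 0], [0, 0, 0], [0, 0, 0]], fingers=[-1, -1, -1, -1, -1, -1, -1, -1, -1])

```text
time: 16.25
tcp_pos: [0.4842, 0.0264, 0.2613]
eef_rot: [-0.0, 0.028, 1.0, -0.0]
force: [-0.7, 0.2, -2.6]
gripper_width: 0.215
gripper_force: 69.3
```

```bash
python3 - <<'E'
from h import *
np.set_printoptions(precision=4,suppress=True)
snap('wrist','w9');s=bot.state();print(s['time'],s['tcp_pos'],s['eef_rot'],s['force'])
g=cv2.cvtColor(cv2.imread('pics/w9.png'),6);print(g[190:240,320].tolist())
snap('side','s9');snap('top','t9')
P={'s9':[.5415,.024,.259],'t9':[.5415,.024,.259]}
o=[]
for t in P:
    im=cv2.imread(f'pics/{t}.png');p=proj(t,P[t]).astype(int);x,y=p-40;print(t,'origin',x,y,proj(t,P[t]),proj(t,[.5415,.024,.19]))
    o.append(cv2.resize(im[y:y+80,x:x+80],(400,400),interpolation=2))
cv2.imwrite('pics/z7.png',cv2.hconcat(o))
E
```

```text
16.3 [0.4842 0.0265 0.2614] [-0.0003  0.028   0.9996  0.    ] [ 0.1829 -0.2942 -2.5475]
[21, 19, 20, 17, 14, 17, 19, 20, 32, 79, 125, 138, 137, 137, 138, 137, 137, 138, 138, 137, 138, 138, 138, 138, 137, 139, 137, 139, 107, 63, 55, 55, 55, 56, 55, 54, 55, 55, 54, 54, 55, 56, 56, 53, 101, 133, 137, 138, 137, 139]
s9 origin 273 131 [313.1658 171.1437] [313.0705 185.3702]
t9 origin 272 142 [312.9926 182.7296] [313.249  187.5718]
```

View pics/z7.png

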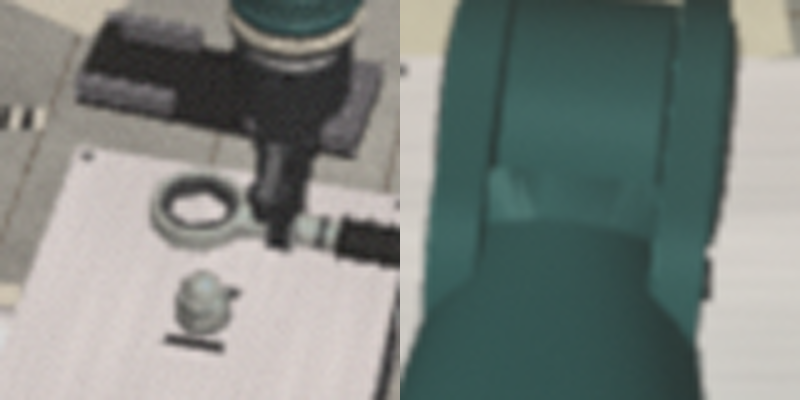

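```bash
python3 - <<'E'
from h import *
np.set_printoptions(precision=4,suppress=True)
print('grip edge',onplane('w9',(320,199),.2644)+[.094*.9985,-.094*.055,0], 'band',onplane('w9',(320,233.8),.2644)+[.0808,-.0044,0])
for t in('s9',):
    im=cv2.imread(f'pics/{t}.png')[131:211,273:353].astype(int)
    d=im[...,1]-im[...,2]   # G-R
    m=(cv2.resize(d.astype(np.float32),(640,640),interpolation=2)>1.5).astype(np.uint8)*255
    cv2.imwrite('pics/m.png',m)
    v=cv2.resize(im.astype(np.uint8),(640,640),interpolation=2)
    g=d
    # hole: plate-coloured blob inside ring
    n,l,st,ce=cv2.connectedComponentsWithStats(255-m)
    for i in range(1,n):
        if 300<st[i][4]<30000:print('bg blob',st[i],ce[i]/8+[273-.44,131-.44])
    n,l,st,ce=cv2.connectedComponentsWithStats(m)
    for i in range(1,n):
        if st[i][4]>800:print('green blob',st[i],ce[i]/8+[273-.44,131-.44])
for z in(.2464,.2544,.2624):print('pred ring',z,proj('s9',[.5415,.024,z]))
for z in(.15,.17,.19):print('pred nut',z,proj('s9',[.5415,.024,z]))
v=cv2.hconcat([v,cv2.cvtColor(m,8)])
E
```

```text
grip edge [0.5414 0.0235 0.2644] band [0.5417 0.0235 0.2644]
green blob [ 367    0  217   61 9944] [331.8095 133.6805]
green blob [373 325  38  45 961] [321.5422 173.9079]
green blob [ 466  349   81   38 1560] [335.7961 176.2534]
green blob [ 309  441   56   65 1616] [314.5935 189.5657]
pred ring 0.2464 [313.1479 173.8097]
pred ring 0.2544 [313.1593 172.1207]
pred ring 0.2624 [313.1707 170.419 ]
pred nut 0.15 [313.018  193.2174]
pred nut 0.17 [313.044 189.329]
pred nut 0.19 [313.0705 185.3702]
```

Emit:
move_arm(translation=[[0, 0.05, 2.2], [0, 0, 2.2], [0, 0, 1.8], [0, 0, 0.4], [0, 0, 0], [0, 0, 0]], angular=[[0, 0, 0], [0, 0, 0], [0, 0, 0], [0, 0, 0], [0, 0, 0], [0, 0, 0]], fingers=[-1, -1, -1, -1, -1, -1])

```text
time: 16.9
tcp_pos: [0.4845, 0.0275, 0.1965]
eef_rot: [0.0, 0.028, 1.0, -0.0]
force: [-0.7, 0.2, -2.9]
gripper_width: 0.218
gripper_force: 69.2
```

Emit:
move_arm(translation=[[0, 0, 0.4], [0, 0, 0.4], [0, 0, 0.3], [0, 0, 0], [0, 0, 0]], angular=[[0, 0, 0], [0, 0, 0], [0, 0, 0], [0, 0, 0], [0, 0, 0]], fingers=[-1, -1, -1, -1, -1])

```text
time: 17.32
tcp_pos: [0.4839, 0.0277, 0.1848]
eef_rot: [-0.0, 0.027, 1.0, 0.0]
force: [-0.7, 0.0, -1.6]
gripper_width: 0.216
gripper_force: 69.6
```

Emit:
move_arm(translation=[[0, 0, 0.3], [0, 0, 0.3], [0, 0, 0], [0, 0, 0]], angular=[[0, 0, 0], [0, 0, 0], [0, 0, 0], [0, 0, 0]], fingers=[-1, -1, -1, -1])

```text
time: 17.65
tcp_pos: [0.4835, 0.0278, 0.1794]
eef_rot: [-0.0, 0.027, 1.0, -0.0]
force: [-9.9, 0.9, 12.0]
gripper_width: 0.217
gripper_force: 72.8
```

Emit:
move_arm(translation=[[0, 0, 0.3], [0, 0, 0.3], [0, 0, 0], [0, 0, 0]], angular=[[0, 0, 0], [0, 0, 0], [0, 0, 0], [0, 0, 0]], fingers=[-1, -1, -1, -1])

```text
time: 17.98
tcp_pos: [0.4838, 0.0278, 0.1771]
eef_rot: [0.002, 0.027, 1.0, -0.0]
force: [-31.7, 1.8, 74.8]
gripper_width: 0.218
gripper_force: 81.5
```

The force (−32 N in x) says the ring sits slightly too far in +x. Backing off and shifting toward −x.

Emit:
move_arm(translation=[[0, 0, -0.6], [0.15, 0, 0], [0, 0, 0], [0, 0, 0.3], [0, 0, 0], [0, 0, 0]], angular=[[0, 0, 0], [0, 0, 0], [0, 0, 0], [0, 0, 0], [0, 0, 0], [0, 0, 0]], fingers=[-1, -1, -1, -1, -1, -1])

```text
time: 18.48
tcp_pos: [0.4829, 0.0278, 0.1772]
eef_rot: [0.001, 0.027, 1.0, -0.0]
force: [-12.0, 1.2, 32.9]
gripper_width: 0.215
gripper_force: 75.8
```

Emit:
move_arm(translation=[[0, 0, 0.2], [0, 0, 0], [0, 0, 0]], angular=[[0, 0, 0], [0, 0, 0], [0, 0, 0]], fingers=[-1, -1, -1])

```text
time: 18.73
tcp_pos: [0.483, 0.0278, 0.1767]
eef_rot: [0.002, 0.027, 1.0, -0.0]
force: [-20.6, 1.7, 60.2]
gripper_width: 0.217
gripper_force: 79.6
```

Emit:
move_arm(translation=[[0, 0, -0.4], [0.15, 0, 0], [0, 0, 0], [0, 0, 0.3], [0, 0, 0], [0, 0, 0]], angular=[[0, 0, 0], [0, 0, 0], [0, 0, 0], [0, 0, 0], [0, 0, 0], [0, 0, 0]], fingers=[-1, -1, -1, -1, -1, -1])

```text
time: 19.23
tcp_pos: [0.4811, 0.0278, 0.1742]
eef_rot: [-0.0, 0.027, 1.0, -0.0]
force: [-0.2, -0.5, 2.3]
gripper_width: 0.214
gripper_force: 71.9
```

Emit:
move_arm(translation=[[0, 0, 0.2], [0, 0, 0], [0, 0, 0]], angular=[[0, 0, 0], [0, 0, 0], [0, 0, 0]], fingers=[-1, -1, -1])

```text
time: 19.48
tcp_pos: [0.4814, 0.0278, 0.1725]
eef_rot: [0.0, 0.027, 1.0, 0.0]
force: [2.1, 0.5, 4.0]
gripper_width: 0.212
gripper_force: 72.1
```

It's dropping over the nut now. Continuing down.

Emit:
move_arm(translation=[[0, 0, 0.2], [0, 0, 0.1], [0, 0, 0], [0, 0, 0]], angular=[[0, 0, 0], [0, 0, 0], [0, 0, 0], [0, 0, 0]], fingers=[-1, -1, -1, -1])

```text
time: 19.82
tcp_pos: [0.4819, 0.0277, 0.1699]
eef_rot: [0.001, 0.027, 1.0, -0.0]
force: [3.9, -1.8, 5.3]
gripper_width: 0.218
gripper_force: 72.5
```

Emit:
move_arm(translation=[[0, 0, 0.1], [0, 0, 0.05], [0, 0, 0], [0, 0, 0]], angular=[[0, 0, 0], [0, 0, 0], [0, 0, 0], [0, 0, 0]], fingers=[-1, -1, -1, -1])

```text
time: 20.15
tcp_pos: [0.4822, 0.0277, 0.1686]
eef_rot: [0.001, 0.028, 1.0, -0.0]
force: [3.9, -0.5, 8.4]
gripper_width: 0.216
gripper_force: 72.9
```

Emit:
move_arm(translation=[[0, 0, 0], [0, 0, 0], [0, 0, 0], [0, 0, -1.5], [0, 0, -3], [0, 0, -3], [2, 0, -3], [2, 0, -1.5], [0, 0, 0], [0, 0, 0]], angular=[[0, 0, 0], [0, 0, 0], [0, 0, 0], [0, 0, 0], [0, 0, 0], [0, 0, 0], [0, 0, 0], [0, 0, 0], [0, 0, 0], [0, 0, 0]], fingers=[0.2, 0.2, 0.2, 0.2, 0.2, 0.5, 0.5, 0.5, 0.5, 0.5])

```text
time: 20.98
tcp_pos: [0.4411, 0.0301, 0.2888]
eef_rot: [0.001, 0.027, 1.0, -0.0]
force: [0.3, -0.1, -0.5]
gripper_width: 0.749
gripper_force: 0.0
```

```bash
python3 - <<'E'
from h import *
w=snap('wrist','w10');s=bot.state();print(s['time'],s['tcp_pos'],s['eef_rot'],s['force'])
c=snap('side','s10')['frame'][130:220,270:370]
print(proj('w10',[.5415,.024,.17]),proj('w10',[.41,.031,.172]))
cv2.imwrite('pics/z8.png',cv2.hconcat([cv2.resize(w['frame'],(480,300)),cv2.resize(c,(320,300),interpolation=2)]))
E
```

```text
21.0333 [0.44128762 0.03003403 0.28789489] [ 8.17567389e-05  2.74357652e-02  9.99623565e-01 -9.83647694e-07] [0.4690262  0.22733086 0.01773516]
[319.19495679 319.47825806] [318.66518765 154.89281171]
```

View pics/z8.png

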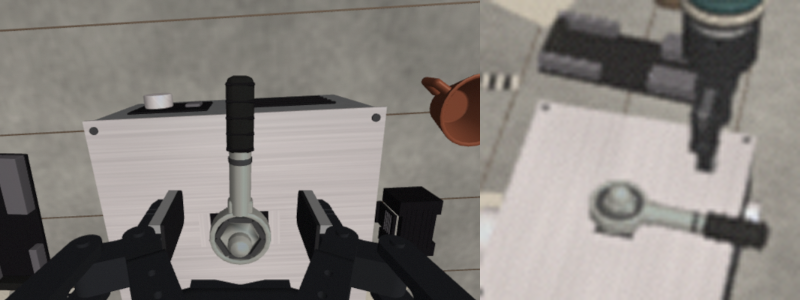

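The wrench lies flat with its ring round the nut. In the wrist view the head is at (240,240), the handle points toward the robot and the grip is at (239,115). Measuring the handle line for the grip.

```bash
python3 - <<'E'
from h import *
np.set_printoptions(precision=4,suppress=True)
g=cv2.cvtColor(cv2.imread('pics/w10.png'),6).astype(int)
P=[]
for r in range(225,262,6):
    w=np.where(g[r,290:350]<145)[0];e=np.where(abs(np.diff(g[r,290:350]))>12)[0];print(r,g[r,295:345:3].tolist())
    P.append(r)
for r in(145,160,175,190):
    w=np.where(g[r,280:360]<65)[0];print('grip',r,w.min()+280,w.max()+280,onplane('w10',((w.min()+w.max())/2+280,r),.161)[:2])
print('head col',[np.where(g[r,270:370]<140)[0][[0,-1]]+270 for r in(300,310,320)])
e=np.where(np.diff(g[190:215,320])>25)[0];print(e+190,onplane('w10',(319,e[0]+190.7),.172))
E
```

```text
225 [189, 188, 188, 189, 81, 97, 118, 135, 141, 151, 156, 151, 142, 138, 191, 192, 192]
231 [186, 186, 186, 186, 80, 96, 119, 135, 142, 151, 156, 151, 143, 152, 188, 188, 188]
237 [185, 186, 187, 186, 80, 96, 120, 135, 142, 150, 155, 151, 142, 151, 188, 187, 186]
243 [186, 186, 186, 185, 81, 94, 117, 135, 143, 151, 156, 151, 142, 143, 181, 182, 183]
249 [186, 185, 186, 186, 80, 95, 118, 134, 142, 150, 155, 151, 143, 142, 184, 184, 184]
255 [189, 188, 189, 188, 80, 95, 118, 134, 141, 151, 155, 151, 143, 162, 187, 186, 187]
261 [184, 184, 185, 183, 79, 95, 117, 134, 143, 151, 154, 150, 141, 162, 185, 186, 186]
grip 145 301 338 [0.405  0.0318]
grip 160 302 337 [0.4157 0.0312]
grip 175 302 337 [0.4266 0.0306]
grip 190 303 337 [0.4378 0.0304]
head col [array([281, 358]), array([280, 354]), array([279, 355])]
[202 203] [0.444  0.0293 0.172 ]
```

Emit:
move_arm(translation=[[1.7, -0.05, 0], [1.7, 0, 0], [0, 0, 3], [0, 0, 3], [0, 0, 3], [0, 0, 2], [0, 0, 0.85], [0, 0, 0], [0, 0, 0]], angular=[[0, 0, 0], [0, 0, 0], [0, 0, 0], [0, 0, 0], [0, 0, 0], [0, 0, 0], [0, 0, 0], [0, 0, 0], [0, 0, 0]], fingers=[0.5, 0.5, 0.5, 0.5, 0.5, 0.5, 0.5, 0.5, 0.5])

```text
time: 21.83
tcp_pos: [0.4075, 0.0314, 0.1699]
eef_rot: [-0.0, 0.027, 1.0, 0.0]
force: [0.2, -0.4, 0.3]
gripper_width: 0.749
gripper_force: 0.0
```

Emit:
move_arm(translation=[[0, 0, 0], [0, 0, 0], [0, 0, 0], [0, 0, 0], [0, 0, 0], [0, 0, 0], [0, 0, 0]], angular=[[0, 0, 0], [0, 0, 0], [0, 0, 0], [0, 0, 0], [0, 0, 0], [0, 0, 0], [0, 0, 0]], fingers=[-1, -1, -1, -1, -1, -1, -1], squeeze=40)

```text
time: 22.42
tcp_pos: [0.4078, 0.0314, 0.1707]
eef_rot: [0.001, 0.027, 1.0, -0.0]
force: [-1.0, -0.0, 7.3]
gripper_width: 0.299
gripper_force: 39.5
```

Gripped by the rubber (opening 25 mm). Easing up half a millimetre, then pulling clockwise along the arc in small steps.

Emit:
move_arm(translation=[[0, 0, -0.05], [0, 0.264, 0], [0, 0.264, 0], [0, 0.264, 0], [0, 0.264, 0], [0, 0, 0]], angular=[[0, 0, 0], [0, 0, 0.02], [0, 0, 0.02], [0, 0, 0.02], [0, 0, 0.02], [0, 0, 0]], fingers=[-1, -1, -1, -1, -1, -1])

```text
time: 22.92
tcp_pos: [0.4082, 0.0419, 0.1707]
eef_rot: [0.0, 0.068, 0.998, -0.0]
force: [-2.0, -1.9, 5.2]
gripper_width: 0.295
gripper_force: 40.2
```

Emit:
move_arm(translation=[[0, 0.264, 0], [0, 0.264, 0], [0, 0.264, 0], [0, 0, 0]], angular=[[0, 0, 0.02], [0, 0, 0.02], [0, 0, 0.02], [0, 0, 0]], fingers=[-1, -1, -1, -1])

```text
time: 23.25
tcp_pos: [0.409, 0.0497, 0.1707]
eef_rot: [-0.0, 0.097, 0.995, -0.0]
force: [-4.2, -2.4, 8.0]
gripper_width: 0.294
gripper_force: 40.5
```

Emit:
move_arm(translation=[[0.02, 0.264, 0], [0.02, 0.264, 0], [0, 0.264, 0], [0, 0, 0]], angular=[[0, 0, 0.02], [0, 0, 0.02], [0, 0, 0.02], [0, 0, 0]], fingers=[-1, -1, -1, -1])

```text
time: 23.58
tcp_pos: [0.4105, 0.0575, 0.1707]
eef_rot: [0.0, 0.127, 0.992, -0.0]
force: [-3.2, -1.7, 7.3]
gripper_width: 0.292
gripper_force: 40.3
```

Emit:
move_arm(translation=[[0, 0.264, 0], [0, 0.264, 0], [0, 0.264, 0], [0, 0, 0]], angular=[[0, 0, 0.02], [0, 0, 0.02], [0, 0, 0.02], [0, 0, 0]], fingers=[-1, -1, -1, -1])

```text
time: 23.92
tcp_pos: [0.4127, 0.0651, 0.1707]
eef_rot: [0.0, 0.157, 0.988, -0.0]
force: [-3.7, -2.5, 6.7]
gripper_width: 0.295
gripper_force: 40.3
```

```bash
cat > st.py <<'E'
from station import bot
import numpy as np
s=bot.state();q=s['eef_rot'];yaw=2*np.arctan2(q[1],q[2]);f=s['force']
t=np.array([np.sin(yaw),np.cos(yaw)]);F=f[:2]@t
print('t',round(s['time'],2),'yaw',round(yaw,3),'Ft',F.round(2),'Fr',(f[:2]@[-t[1],t[0]]).round(2),'M',s['wrist_torque'].round(2),'tot',(-F*.132+s['wrist_torque'][2]).round(2),s['tcp_pos'].round(4))
E
python3 st.py
```

```text
t 23.92 yaw 0.315 Ft -3.53 Fr 2.7 M [-0.42  0.63  0.21] tot 0.67 [0.4127 0.0651 0.1707]
```

Emit:
move_arm(translation=[[0, 0.264, 0], [0, 0.264, 0], [0, 0, 0]], angular=[[0, 0, 0.02], [0, 0, 0.02], [0, 0, 0]], fingers=[-1, -1, -1])

```text
time: 24.17
tcp_pos: [0.4145, 0.0701, 0.1707]
eef_rot: [0.0, 0.177, 0.984, -0.0]
force: [-3.5, -2.5, 6.9]
gripper_width: 0.294
gripper_force: 40.3
```

```bash
python3 st.py
```

```text
t 24.17 yaw 0.355 Ft -3.61 Fr 2.45 M [-0.41  0.54  0.24] tot 0.72 [0.4145 0.0701 0.1707]
```

The total torque of about 0.72 N·m, growing 0.8 per rad, shows the nut is turning (at about 0.2). Continuing, with shorter checks near the click.

Emit:
move_arm(translation=[[0, 0.264, 0], [0, 0.264, 0], [0, 0.264, 0], [0, 0, 0]], angular=[[0, 0, 0.02], [0, 0, 0.02], [0, 0, 0.02], [0, 0, 0]], fingers=[-1, -1, -1, -1])

```text
time: 24.5
tcp_pos: [0.4174, 0.0775, 0.1707]
eef_rot: [0.0, 0.206, 0.979, -0.0]
force: [-3.0, -1.7, 6.8]
gripper_width: 0.29
gripper_force: 40.3
```

```bash
python3 st.py
```

```text
t 24.5 yaw 0.415 Ft -2.76 Fr 2.01 M [-0.4   0.57  0.29] tot 0.65 [0.4174 0.0775 0.1707]
```

Emit:
move_arm(translation=[[0, 0.264, 0], [0, 0.264, 0], [0, 0, 0]], angular=[[0, 0, 0.02], [0, 0, 0.02], [0, 0, 0]], fingers=[-1, -1, -1])

```text
time: 24.75
tcp_pos: [0.4196, 0.0824, 0.1707]
eef_rot: [0.0, 0.225, 0.974, -0.0]
force: [-2.5, -0.9, 5.4]
gripper_width: 0.293
gripper_force: 40.3
```

```bash
python3 st.py
```

```text
t 24.75 yaw 0.455 Ft -1.87 Fr 1.89 M [-0.26  0.44  0.34] tot 0.59 [0.4196 0.0824 0.1707]
```

Emit:
move_arm(translation=[[0, 0.264, 0], [0, 0, 0]], angular=[[0, 0, 0.01], [0, 0, 0]], fingers=[-1, -1])

```text
time: 24.92
tcp_pos: [0.4205, 0.0842, 0.1707]
eef_rot: [0.0, 0.23, 0.973, -0.001]
force: [-4.7, -6.3, 8.4]
gripper_width: 0.291
gripper_force: 40.5
```

```bash
python3 st.py
```

```text
t 24.92 yaw 0.465 Ft -7.72 Fr 1.37 M [-1.26  0.87 -0.05] tot 0.97 [0.4205 0.0842 0.1707]
```

Emit:
move_arm(translation=[[0, 0.264, 0], [0, 0, 0]], angular=[[0, 0, 0.01], [0, 0, 0]], fingers=[-1, -1])

```text
time: 25.08
tcp_pos: [0.4215, 0.0861, 0.1707]
eef_rot: [0.0, 0.236, 0.972, -0.001]
force: [-6.0, -10.0, 9.9]
gripper_width: 0.298
gripper_force: 40.8
```

```bash
python3 st.py
```

```text
t 25.08 yaw 0.475 Ft -11.6 Fr 0.75 M [-2.04  1.23 -0.5 ] tot 1.04 [0.4215 0.0861 0.1707]
```

Torque is nearly at the click. One step at a time now.

Emit:
move_arm(translation=[[0, 0.2, 0]], angular=[[0, 0, 0.02]], fingers=[-1])

```text
time: 25.17
tcp_pos: [0.4223, 0.0877, 0.1707]
eef_rot: [0.0, 0.245, 0.97, -0.002]
force: [-5.7, -10.7, 9.2]
gripper_width: 0.291
gripper_force: 40.7
```

```bash
python3 st.py
```

```text
t 25.17 yaw 0.495 Ft -12.08 Fr -0.08 M [-2.    1.08  0.16] tot 1.75 [0.4223 0.0877 0.1707]
```

Emit:
move_arm(translation=[[0, 0.2, 0]], angular=[[0, 0, 0.02]], fingers=[-1])

```text
time: 25.25
tcp_pos: [0.4234, 0.0898, 0.1707]
eef_rot: [0.0, 0.255, 0.967, -0.001]
force: [-3.3, -7.3, 7.5]
gripper_width: 0.297
gripper_force: 40.5
```

```bash
python3 st.py
```

```text
t 25.25 yaw 0.515 Ft -7.97 Fr -0.73 M [-1.34  0.83  0.3 ] tot 1.35 [0.4234 0.0898 0.1707]
```

Emit:
move_arm(translation=[[0, 0.2, 0], [0, 0, 0]], angular=[[0, 0, 0.015], [0, 0, 0]], fingers=[-1, -1])

```text
time: 25.42
tcp_pos: [0.4246, 0.0918, 0.1707]
eef_rot: [0.0, 0.262, 0.965, -0.001]
force: [-3.2, -5.6, 7.1]
gripper_width: 0.296
gripper_force: 40.5
```

```bash
python3 st.py
```

```text
t 25.42 yaw 0.53 Ft -6.44 Fr -0.11 M [-1.24  0.76  0.06] tot 0.91 [0.4246 0.0918 0.1707]
```

Emit:
move_arm(translation=[[0, 0.26, 0], [0, 0, 0]], angular=[[0, 0, 0.02], [0, 0, 0]], fingers=[-1, -1])

```text
time: 25.58
tcp_pos: [0.4259, 0.0941, 0.1707]
eef_rot: [0.0, 0.272, 0.962, -0.001]
force: [-3.3, -6.8, 7.8]
gripper_width: 0.297
gripper_force: 40.4
```

```bash
python3 st.py
```

```text
t 25.58 yaw 0.55 Ft -7.49 Fr -0.72 M [-1.26  0.72  0.1 ] tot 1.09 [0.4259 0.0941 0.1707]
```

The reading is ambiguous because finger drag adds to it. Nothing is lost by easing off and measuring where the handle and nut stand.

Emit:
move_arm(translation=[[0, -0.1, 0], [0, -0.1, 0], [0, 0, 0]], angular=[[0, 0, -0.01], [0, 0, -0.01], [0, 0, 0]], fingers=[-1, -1, -1])

```text
time: 25.83
tcp_pos: [0.425, 0.0926, 0.1707]
eef_rot: [0.0, 0.262, 0.965, -0.0]
force: [-2.6, -3.4, 6.2]
gripper_width: 0.295
gripper_force: 40.3
```

```bash
python3 st.py
```

```text
t 25.83 yaw 0.529 Ft -4.25 Fr 0.51 M [-0.59  0.47 -0.57] tot -0.01 [0.425  0.0926 0.1707]
```

Emit:
move_arm(translation=[[0, 0, 0], [0, 0, 0], [0, 0, 0], [0, 0, -1.5], [0, 0, -3], [0, 0, -3], [-1.7, 0, -3], [-1.7, 0, -1.5], [0, 0, 0], [0, 0, 0]], angular=[[0, 0, 0], [0, 0, 0], [0, 0, 0], [0, 0, 0], [0, 0, 0], [0, 0, 0], [0, 0, 0], [0, 0, 0], [0, 0, 0], [0, 0, 0]], fingers=[0.1, 0.3, 0.5, 0.5, 0.5, 0.5, 0.5, 0.5, 0.5, 0.5])

```text
time: 26.67
tcp_pos: [0.455, 0.0756, 0.2904]
eef_rot: [0.0, 0.262, 0.965, 0.0]
force: [0.1, -0.7, -0.4]
gripper_width: 0.747
gripper_force: 0.0
```

```bash
python3 st.py; python3 - <<'E'
from h import *
np.set_printoptions(precision=4,suppress=True)
snap('wrist','w11')
g=cv2.cvtColor(cv2.imread('pics/w11.png'),6).astype(int)
def grip(t,g):
  o=[]
  for r in range(135,192,8):
    w=np.where(g[r,270:370]<65)[0]+270
    if len(w):o.append(onplane(t,((w.min()+w.max())/2,r),.161)[:2]);print(r,w.min(),w.max(),o[-1])
  o=np.array(o);p=np.polyfit(o[:,0],o[:,1],1);return np.arctan(p[0])
print('grip yaw',grip('w11',g))
print('ref w10',grip('w10',cv2.cvtColor(cv2.imread('pics/w10.png'),6).astype(int)))
E
```

```text
t 26.67 yaw 0.53 Ft -0.57 Fr -0.46 M [ 0.01  0.06 -0.03] tot 0.04 [0.455  0.0756 0.2904]
135 281 336 [0.4138 0.0907]
143 270 336 [0.4167 0.0844]
151 301 336 [0.4271 0.091 ]
159 301 336 [0.4321 0.0881]
167 301 336 [0.4371 0.0851]
175 301 336 [0.4422 0.0821]
183 301 335 [0.4472 0.0788]
191 302 335 [0.4526 0.076 ]
grip yaw -0.30496545765839667
135 270 369 [0.398  0.0322]
143 270 342 [0.4031 0.0224]
151 302 337 [0.4092 0.0316]
159 302 337 [0.4149 0.0313]
167 302 337 [0.4207 0.031 ]
175 302 337 [0.4266 0.0306]
183 303 337 [0.4326 0.0307]
191 303 337 [0.4386 0.0303]
ref w10 0.05251599735482723
```

The handle stayed at 0.53 rad and did not spring back. Now measuring the nut's own angle in a rectified patch.

```bash
cat > nut.py <<'E'
from h import *
def rect(t,c,z,n=96,s=.0005):
    k=np.arange(n)-n/2+.5
    X,Y=np.meshgrid(c[0]+k*s,c[1]+k*s,indexing='ij')
    d=np.load(f'pics/{t}.npz');K,T=d['K'],d['T'];P=np.stack([X,Y,0*X+z,0*X+1],-1)@np.linalg.inv(T).T
    q=P[...,:3]@K.T;q=(q[...,:2]/q[...,2:]).astype(np.float32)
    return cv2.remap(cv2.imread(f'pics/{t}.png'),q,None,cv2.INTER_CUBIC)
def polar(im,n=180,s=.0005,c=None):
    g=cv2.cvtColor(im,6);c=c or (im.shape[1]/2-.5,im.shape[0]/2-.5)
    return cv2.warpPolar(g,(48,n),c,48,cv2.WARP_POLAR_LINEAR|cv2.INTER_CUBIC)
E
python3 - <<'E'
from nut import *
np.set_printoptions(linewidth=220)
for t,c in(('w5',(.5415,.024)),('w11',(.5385,.024))):
    print(t,proj(t,[*c,.167]));P=polar(rect(t,c,.167),72)
    for i in range(0,72,2):print(i*5,P[i,22:48:1])
E
```

```text
w5 [319.43039728 210.52756754]
0 [115 110 106 108 115 122 121 116 110 104  99  92  86  81  74  66  60  56  53  45  31  16  11  13  15  15]
10 [115 114 112 112 114 118 120 120 120 118 114 109 100  90  80  66  52  38  27  19  12  12  18  17  15  14]
20 [113 111 111 111 110 113 117 120 121 113  99  88  75  60  66 104 142 146 123  84  43  17   9  12  13  12]
30 [120 114 109 106 105 103 104 106 105  98  86  76  63  67 101 136 151 151 152 155 152 140 107  57  21  14]
40 [120 120 119 115 110 103  98  95  93  89  83  74  62  71 103 137 153 153 152 151 151 151 151 151 151 150]
50 [121 120 120 120 119 116 109  99  92  88  85  83  76  65  62  80 116 142 149 147 146 147 148 148 149 151]
60 [121 120 119 118 117 117 116 114 109  95  87  92  93  88  81  71  59  68 100 132 148 152 152 151 151 150]
70 [118 116 115 114 112 110 108 106 106 100  88  75  71  77  75  61  71 114 142 147 152 151 149 147 148 148]
80 [114 110 108 105 103 100  99  97  97  96  94  85  73  63  72 111 144 151 153 150 149 148 147 148 147 147]
90 [109 105 100  96  94  93  93  92  90  92  92  79  68  78 107 138 153 154 153 151 149 1
[... 6160 characters left out ...]
 59  58  60  60  60  60  59  59  54  51]
300 [114 113 112 110 108 107 107 107 106 106 106 102  94  75  59  57  59  59  60  60  59  58  58  54  48  54]
310 [124 123 122 122 121 119 118 117 118 117 115 109 100  81  65  56  57  59  60  60  60  60  59  58  50  45]
320 [134 133 134 133 134 134 134 131 131 132 132 132 129 121 106  79  59  55  60  59  59  60  60  60  59  56]
330 [143 144 145 145 145 145 146 145 145 144 142 140 139 136 130 118 106  96  78  62  56  60  60  60  60  59]
340 [146 144 143 142 141 140 138 136 133 131 129 127 123 117 110 108 109 109 109 105  91  72  60  57  59  60]
350 [137 136 133 131 129 127 124 122 119 118 116 114 112 110 109 109 107  99  82  67  58  58  59  59  60  60]
```

```bash
cat > hexfit.py <<'E'
from nut import *
from scipy.optimize import least_squares
def fit(t,c,z=.167,lo=70,verbose=0,skip=None):
    d=np.load(f'pics/{t}.npz');cam=d['T'][:2,3]-c
    im=rect(t,c,z,n=192,s=.00025);g=cv2.GaussianBlur(cv2.cvtColor(im,6),(3,3),0)
    P=cv2.warpPolar(g,(96,360),(95.5,95.5),96,cv2.WARP_POLAR_LINEAR).astype(float)
    pts=[]
    for i in range(0,360,3):
        a=np.radians(i);v=np.array([np.sin(a),np.cos(a)])   # world x,y
        if v@cam/np.linalg.norm(cam)<-.45:continue           # hidden behind the dome
        k=np.argmin(np.diff(cv2.blur(P[i:i+1],(3,1))[0])[56:84])+56.5
        pts.append(v*k*.25)
    pts=np.array(pts)
    def res(p):
        q=pts-p[:2];a=p[2]+np.arange(6)*np.pi/3
        h=np.max(q@np.array([np.cos(a),np.sin(a)]),axis=1)
        return h-p[3]
    best=min((least_squares(res,[0,0,th,17.5],loss='soft_l1',f_scale=.3) for th in np.arange(0,1.047,.1)),key=lambda r:r.cost)
    r=res(best.x);th=-((best.x[2]+np.pi/6)%(np.pi/3)-np.pi/6)
    print(t,'centre',(c+best.x[:2]/1000).round(4),'cw angle',round(th,3),'or',round(th+np.pi/3,3),'apothem',best.x[3].round(2),'rms',np.sqrt(np.mean(np.clip(r,-1.5,1.5)**2)).round(2),len(pts))
    return best.x
if __name__=='__main__':
    for z in(.165,.167,.170):
        for t in('w5','w10','w11'):fit(t,np.array([.5395,.024]),z)
E
python3 hexfit.py
```

```text
w5 centre [0.5427 0.0242] cw angle 0.506 or 1.553 apothem 19.77 rms 0.97 78
w10 centre [0.5427 0.0247] cw angle 0.08 or 1.127 apothem 18.7 rms 0.62 78
w11 centre [0.5407 0.0251] cw angle 0.47 or 1.517 apothem 17.62 rms 0.78 78
w5 centre [0.5419 0.0242] cw angle 0.498 or 1.545 apothem 19.64 rms 0.99 78
w10 centre [0.5413 0.0248] cw angle 0.078 or 1.125 apothem 18.54 rms 0.64 78
w11 centre [0.5395 0.0256] cw angle 0.415 or 1.462 apothem 17.46 rms 0.82 78
w5 centre [0.541  0.0243] cw angle 0.518 or 1.565 apothem 19.37 rms 1.04 78
w10 centre [0.5389 0.0246] cw angle 0.025 or 1.072 apothem 18.06 rms 0.66 78
w11 centre [0.5385 0.0257] cw angle 0.319 or 1.366 apothem 17.66 rms 0.93 78
```

The fit suggests the nut has turned to roughly 0.36, but it is too coarse so close to the limit. I'll put the wrist camera straight above the nut for a better measurement.

Emit:
move_arm(translation=[[-3.5, 0, 0], [-3.5, 0, 0], [-3.5, 0, 0], [-3.5, 0, 0], [-3.4, 0, 0], [0, 0, 3.5], [0, 0, 3.5], [0, 0, 0], [0, 0, 0], [0, 0, 0]], angular=[[0, 0, 0], [0, 0, 0], [0, 0, 0], [0, 0, 0], [0, 0, 0], [0, 0, 0], [0, 0, 0], [0, 0, 0], [0, 0, 0], [0, 0, 0]], fingers=[0.5, 0.5, 0.5, 0.5, 0.5, 0.5, 0.5, 0.5, 0.5, 0.5])

```text
time: 27.55
tcp_pos: [0.6044, -0.0118, 0.2219]
eef_rot: [0.0, 0.262, 0.965, 0.0]
force: [0.5, 0.0, 1.7]
gripper_width: 0.748
gripper_force: 0.0
```

```bash
python3 st.py; python3 - <<'E'
from nut import *
snap('wrist','w12');np.set_printoptions(linewidth=250)
print(proj('w12',[.54,.0245,.167]))
im=rect('w12',(.54,.0245),.167,n=96)
cv2.imwrite('pics/r12.png',im)
g=cv2.cvtColor(im,6)
ch=" .:-=+*#%@"
for r in range(0,96,2):print(''.join(ch[min(9,int(v)//20)] for v in g[r]))
E
```

```text
t 27.55 yaw 0.529 Ft 0.27 Fr -0.45 M [ 0.01 -0.01 -0.  ] tot -0.04 [ 0.6044 -0.0118  0.2219]
[316.97589378  89.77308331]
###*+++*******++++++=-:::::::::::::::::::::::::::-:::::::::::::::::.::::::-=+++++===+*++++++++++
*+++********+++++=-::::::::::::::::::::::::::::::::::::::::::::::::::::::::::-=++++++==+++++++++
++********+++++=-::::::-::::::::::::::::::::::..  .::::::::::::::::::::::::::::::-=+++++++++****
++*****++++++=-::::::::::::::::::::::::::::..   ::.  ..::::::::::::::::::::::::::::-=++++*******
+*++++++++=-:::::::::::::::::::::::::::..   .=*####*=.  ..:::::::::::::::::::::::::::-+++++*****
++++++++=-:::::::::::::::::::::::::....:::-*##########*+-  ..::::::::::::::::::::::::::-+++++***
++++++=-::::::::::::::::::::::::.. .::---:::--=+*######%%#*=.  ..::::::::::::::::::::::::-+++++*
+++++=:::::::::::::::::::::::.  ..:-------------------==+**##*-.  ..:::::::::::::::::::::::=++++
+++=-::::::::::::::::::::..  ..:----==========---------------=+**=:.  .::::::::::::::::::::::=++
++=-:::::::::::::::::..   :-----======+++++++=====================+*+-.  ..:::::::::::::::::::-+
+=---::::
[... 2976 characters left out ...]
::::::::::::::::::=+*
+***+=--:::::::::::::::::::::::::::::::---------========------:::....::::::::::::::::::::::=+***
++***++===-:::::::::::::::::::::...:::::::::---------------::::..::::::::::::::::::::::::=++****
+++***+++====-::::::::::::::::::::::....::--::::::-------:::::::::::::::::::::::::::::--++++++++
+++++****++=====-::::::::::::::::::::::..:-=**+=-:::::::::::::::::::::::::::::::::::--+****+++++
+++++++****+++======-:::::::::::::::::::::...:==-:...::::::::::::::::::::::::::::::-++*****+++++
=+++++++++****++======--:::::::::::::::::::::......:::::::::::::::::::::::::::::-=++****++++++++
*+=+++++++++**+*+++=======-:::::::::::::::::::::::::::::::::::::::::::::::::--=++++++++++++++++*
```

The ASCII patch shows the ring's hexagon turned about 31° (0.53, matching the handle, so insert is 0). The nut's hexagon inside it is turned only about 15 to 19°. Fitting it properly from the bright gaps.

```bash
cat > nf.py <<'E'
from nut import *
from scipy.optimize import least_squares
import sys
def nutfit(t,c=(.54,.0245)):
    im=rect(t,c,.165,n=240,s=.0002).astype(np.float32);b,gr,r=cv2.split(cv2.GaussianBlur(im,(3,3),0))
    G=(b+gr+r)/3
    P=cv2.warpPolar(np.dstack([G,r-gr]),(130,720),(119.5,119.5),130,cv2.WARP_POLAR_LINEAR)
    pts=[]
    for i in range(720):
        br=(P[i,:,1]>2)&(P[i,:,0]>95);br[:80]=False;br[112:]=False
        k=np.where(br)[0]
        if len(k)>=3:
            a=np.radians(i/2);pts.append((np.sin(a)*k[0]*.2,np.cos(a)*k[0]*.2,i/2))
    pts=np.array(pts)
    def res(p):
        a=-p[2]+np.arange(6)*np.pi/3
        return np.max((pts[:,:2]-p[:2])@np.array([np.cos(a),np.sin(a)]),axis=1)-p[3]
    out=[]
    for th in np.arange(0,1.05,.1):
        q=least_squares(res,[0,0,th,18],loss='soft_l1',f_scale=.2);out.append((q.cost,q.x))
    cst,x=min(out,key=lambda o:o[0])
    print(t,len(pts),'centre',x[:2].round(2),'nut cw',round((x[2]%1.0472),3),'apo',round(x[3],2),'rms',np.sqrt(np.mean(np.clip(res(x),-1,1)**2)).round(3))
    print('angles',np.unique((pts[:,2]//10*10).astype(int),return_counts=True))
if __name__=='__main__':nutfit(sys.argv[1])
E
python3 nf.py w12
```

```text
w12 57 centre [ 0.87 -0.31] nut cw 0.325 apo 18.71 rms 0.143
angles (array([ 20,  30,  40,  80,  90, 140, 150]), array([ 1, 20,  6,  1, 14,  2, 13]))
```

```bash
for s in "(P[i,:,0]>130)" "((P[i,:,0]>125)|((P[i,:,1]>1)\&(P[i,:,0]>90)))" "(P[i,:,1]>0.5)\&(P[i,:,0]>90)"; do sed "s/(P\[i,:,1\]>2)&(P\[i,:,0\]>95)/$s/; s/br\[:80\]/br[:84]/" nf.py > nf2.py; python3 nf2.py w12; done
```

```text
w12 160 centre [ 1.24 -0.34] nut cw 0.213 apo 19.02 rms 0.137
angles (array([ 20,  30,  40, 140, 150, 200, 210, 220, 260, 270, 280, 290, 320,
       330, 340]), array([ 1, 20,  2,  1,  5, 10, 20,  5, 10, 20, 20,  3,  9, 20, 14]))
w12 211 centre [ 1.08 -0.32] nut cw 0.224 apo 18.81 rms 0.185
angles (array([ 20,  30,  40,  80,  90, 140, 150, 200, 210, 220, 260, 270, 280,
       290, 300, 320, 330, 340]), array([ 4, 20,  6,  3, 15,  3, 16, 11, 20, 10, 12, 20, 20,  4,  1, 11, 20,
       15]))
w12 73 centre [ 0.73 -0.17] nut cw 0.525 apo 17.31 rms 0.472
angles (array([ 20,  30,  40,  70,  80,  90, 140, 150, 210, 340]), array([ 4, 20,  6,  1,  4, 15,  5, 16,  1,  1]))
```

The nut estimate is 0.21 to 0.33, clear of the 0.44 limit, and the click hasn't come yet. Regripping the rubber a bit higher to avoid finger drag.

Emit:
move_arm(translation=[[0, 0, -3.5], [0, 0, -3.5], [3.45, -0.02, 0], [3.45, -0.02, 0], [3.45, -0.02, 0], [3.45, -0.02, 0], [3.45, -0.02, 0], [3.45, 0, 0], [0, 0, 0], [0, 0, 3]], angular=[[0, 0, 0], [0, 0, 0], [0, 0, 0], [0, 0, 0], [0, 0, 0], [0, 0, 0], [0, 0, 0], [0, 0, 0], [0, 0, 0], [0, 0, 0]], fingers=[0.5, 0.5, 0.5, 0.5, 0.5, 0.5, 0.5, 0.5, 0.5, 0.5])

```text
time: 28.43
tcp_pos: [0.4265, 0.0926, 0.266]
eef_rot: [0.005, 0.261, 0.965, 0.002]
force: [1.0, -0.4, 0.5]
gripper_width: 0.746
gripper_force: 0.0
```

Emit:
move_arm(translation=[[0, 0, 3], [0, 0, 3], [0, 0, 2], [0, 0, 0.7], [0, 0, 0], [0, 0, 0]], angular=[[0, 0, 0], [0, 0, 0], [0, 0, 0], [0, 0, 0], [0, 0, 0], [0, 0, 0]], fingers=[0.5, 0.5, 0.5, 0.5, 0.5, 0.5])

```text
time: 28.93
tcp_pos: [0.4262, 0.0916, 0.1749]
eef_rot: [0.001, 0.262, 0.965, 0.0]
force: [-0.2, -0.1, -0.1]
gripper_width: 0.752
gripper_force: 0.0
```

Emit:
move_arm(translation=[[0, 0, 0], [0, 0, 0], [0, 0, 0], [0, 0, 0], [0, 0, 0], [0, 0, 0], [0, 0, 0]], angular=[[0, 0, 0], [0, 0, 0], [0, 0, 0], [0, 0, 0], [0, 0, 0], [0, 0, 0], [0, 0, 0]], fingers=[-1, -1, -1, -1, -1, -1, -1], squeeze=35)

```text
time: 29.52
tcp_pos: [0.4259, 0.0915, 0.1742]
eef_rot: [0.001, 0.262, 0.965, 0.0]
force: [-1.7, -0.2, 9.0]
gripper_width: 0.29
gripper_force: 34.4
```

```bash
python3 st.py
```

```text
t 29.52 yaw 0.53 Ft -1.01 Fr 1.36 M [-0.14  0.38 -0.01] tot 0.12 [0.4259 0.0915 0.1742]
```

Emit:
move_arm(translation=[[0, 0, -0.07], [0, 0.264, 0], [0, 0, 0]], angular=[[0, 0, 0], [0, 0, 0.02], [0, 0, 0]], fingers=[-1, -1, -1])

```text
time: 29.77
tcp_pos: [0.4271, 0.0937, 0.1743]
eef_rot: [0.0, 0.272, 0.962, -0.0]
force: [1.3, -3.3, 1.3]
gripper_width: 0.292
gripper_force: 35.0
```

```bash
python3 st.py
```

```text
t 29.77 yaw 0.551 Ft -2.13 Fr -2.83 M [-0.63 -0.22  0.13] tot 0.41 [0.4271 0.0937 0.1743]
```

Emit:
move_arm(translation=[[0, 0.264, 0], [0, 0, 0]], angular=[[0, 0, 0.02], [0, 0, 0]], fingers=[-1, -1])

```text
time: 29.93
tcp_pos: [0.4284, 0.0958, 0.1743]
eef_rot: [0.0, 0.281, 0.96, -0.0]
force: [1.0, -5.1, 2.1]
gripper_width: 0.29
gripper_force: 35.0
```

```bash
python3 st.py
```

```text
t 29.93 yaw 0.57 Ft -3.8 Fr -3.6 M [-0.8  -0.15  0.29] tot 0.79 [0.4284 0.0958 0.1743]
```

Emit:
move_arm(translation=[[0, 0.264, 0], [0, 0, 0]], angular=[[0, 0, 0.02], [0, 0, 0]], fingers=[-1, -1])

```text
time: 30.1
tcp_pos: [0.4298, 0.098, 0.1743]
eef_rot: [0.0, 0.291, 0.957, -0.0]
force: [0.6, -4.4, 2.3]
gripper_width: 0.296
gripper_force: 35.0
```

```bash
python3 st.py
```

```text
t 30.1 yaw 0.59 Ft -3.28 Fr -2.94 M [-0.91 -0.14  0.32] tot 0.75 [0.4298 0.098  0.1743]
```

Emit:
move_arm(translation=[[0, 0.264, 0], [0, 0, 0]], angular=[[0, 0, 0.02], [0, 0, 0]], fingers=[-1, -1])

```text
time: 30.27
tcp_pos: [0.4314, 0.1002, 0.1743]
eef_rot: [0.001, 0.3, 0.954, -0.0]
force: [0.8, -4.0, 1.1]
gripper_width: 0.296
gripper_force: 35.0
```

```bash
python3 st.py
```

```text
t 30.27 yaw 0.61 Ft -2.8 Fr -2.94 M [-0.8  -0.26  0.25] tot 0.62 [0.4314 0.1002 0.1743]
```

Emit:
move_arm(translation=[[0, 0.2, 0], [0, 0, 0]], angular=[[0, 0, 0.015], [0, 0, 0]], fingers=[-1, -1])

```text
time: 30.43
tcp_pos: [0.4325, 0.1018, 0.1743]
eef_rot: [0.001, 0.307, 0.952, -0.0]
force: [1.0, -4.2, 2.4]
gripper_width: 0.295
gripper_force: 35.1
```

```bash
python3 st.py
```

```text
t 30.43 yaw 0.625 Ft -2.83 Fr -3.32 M [-0.88 -0.22  0.21] tot 0.58 [0.4325 0.1018 0.1743]
```

Torque peaked at about 0.79 and is falling, which looks like the break-over. Even in the worst case another 0.04 rad is safe, so I'll continue singly and watch for the stop.

Emit:
move_arm(translation=[[0, 0.2, 0], [0, 0, 0]], angular=[[0, 0, 0.015], [0, 0, 0]], fingers=[-1, -1])

```text
time: 30.6
tcp_pos: [0.4337, 0.1035, 0.1743]
eef_rot: [0.0, 0.315, 0.949, -0.0]
force: [1.8, -3.7, 3.5]
gripper_width: 0.29
gripper_force: 35.2
```

```bash
python3 st.py
```

```text
t 30.6 yaw 0.64 Ft -1.89 Fr -3.64 M [-0.95 -0.31  0.22] tot 0.47 [0.4337 0.1035 0.1743]
```

Emit:
move_arm(translation=[[0, 0.2, 0], [0, 0, 0]], angular=[[0, 0, 0.015], [0, 0, 0]], fingers=[-1, -1])

```text
time: 30.77
tcp_pos: [0.4349, 0.1051, 0.1743]
eef_rot: [0.001, 0.322, 0.947, -0.0]
force: [0.1, -4.3, 3.1]
gripper_width: 0.291
gripper_force: 35.2
```

```bash
python3 st.py
```

```text
t 30.77 yaw 0.655 Ft -3.32 Fr -2.67 M [-0.92 -0.31  0.22] tot 0.66 [0.4349 0.1051 0.1743]
```

Ambiguous again. Releasing to see whether the handle springs back, and to read the nut from above.

Emit:
move_arm(translation=[[0, 0, 0], [0, 0, 0], [0, 0, 0], [0, 0, -1.5], [0, 0, -3], [0, 0, -3], [-1.7, 0, -3], [-1.7, 0, -1.5], [0, 0, 0], [0, 0, 0]], angular=[[0, 0, 0], [0, 0, 0], [0, 0, 0], [0, 0, 0], [0, 0, 0], [0, 0, 0], [0, 0, 0], [0, 0, 0], [0, 0, 0], [0, 0, 0]], fingers=[0, 0.3, 0.5, 0.5, 0.5, 0.5, 0.5, 0.5, 0.5, 0.5])

```text
time: 31.6
tcp_pos: [0.4619, 0.0846, 0.2941]
eef_rot: [0.0, 0.322, 0.947, 0.0]
force: [0.6, -0.5, -1.4]
gripper_width: 0.75
gripper_force: 0.0
```

```bash
cat > gy.py <<'E'
from h import *
import sys
def gripyaw(t):
  g=cv2.cvtColor(cv2.imread(f'pics/{t}.png'),6).astype(int);o=[]
  for r in range(150,196,4):
    m=(g[r]<65).astype(np.uint8);n,l,st,ce=cv2.connectedComponentsWithStats(m[None]);
    k=[s for s in st[1:] if 25<s[2]<50 and 260<s[0]<360]
    if k:o.append(onplane(t,(k[0][0]+k[0][2]/2-.5,r),.161)[:2])
  o=np.array(o);p=np.polyfit(o[:,0],o[:,1],1);print(t,'handle yaw',-np.arctan(p[0]).round(4),len(o),o[0].round(4),o[-1].round(4), 'bearing from nut', np.arctan2(o[0][1]-.0245,.54-o[0][0]).round(4))
if __name__=='__main__':
  for t in sys.argv[1:]:gripyaw(t)
E
python3 st.py;python3 -c "
from h import *
snap('wrist','w13')"; python3 gy.py w10 w11 w13
```

```text
t 31.6 yaw 0.655 Ft -0.06 Fr -0.81 M [ 0.01 -0.02  0.03] tot 0.04 [0.4619 0.0846 0.2941]
w10 handle yaw 0.0434 12 [0.4085 0.0316] [0.4409 0.0302] bearing from nut 0.0542
w11 handle yaw 0.5418 12 [0.4265 0.0914] [0.4544 0.0745] bearing from nut 0.5323
w13 handle yaw 0.5777 12 [0.43   0.0956] [0.4575 0.0772] bearing from nut 0.5736
```

Emit:
move_arm(translation=[[-3.5, 0, 0], [-3.5, 0, 0], [-3.5, 0, 0], [-3.5, 0, 0], [-3.4, 0, 0], [0, 0, 3.5], [0, 0, 3.5], [0, 0, 0], [0, 0, 0], [0, 0, 0]], angular=[[0, 0, 0], [0, 0, 0], [0, 0, 0], [0, 0, 0], [0, 0, 0], [0, 0, 0], [0, 0, 0], [0, 0, 0], [0, 0, 0], [0, 0, 0]], fingers=[0.5, 0.5, 0.5, 0.5, 0.5, 0.5, 0.5, 0.5, 0.5, 0.5])

```text
time: 32.48
tcp_pos: [0.5994, -0.0208, 0.2255]
eef_rot: [0.0, 0.321, 0.947, 0.0]
force: [-0.5, -0.5, 0.5]
gripper_width: 0.747
gripper_force: 0.0
```

```bash
python3 st.py; python3 - <<'E'
from nut import *
snap('wrist','w14')
print(proj('w14',[.54,.0245,.167]))
g=cv2.cvtColor(rect('w14',(.541,.0245),.165,n=96),6)
ch=" .:-=+*#%@"
for r in range(0,96,2):print(''.join(ch[min(9,int(v)//20)] for v in g[r]))
E
```

```text
t 32.48 yaw 0.654 Ft -0.69 Fr 0.08 M [ 0.03 -0.03 -0.04] tot 0.05 [ 0.5994 -0.0208  0.2255]
[318.98420464  88.07357582]
++++******+*+++++=-:::::::::::::::::::::::::::::::::::::::::::::::::::::::::::-=+++++===++++++++
+++******+++++=-::::::::::::::::::::::::::::::::..  ..:::::::::::::::::::::::::::-=++++++==+++++
+++++++++++=--:::::::::::::::::::::::::::::... ..===.  ..:::::::::::::::::::::::::::-=++++++++**
+++++++++=--:::::::::::::::::::::::::::...  .-+#######=.. ..::::::::::::::::::::::::::-=++++****
+++++++=-::::::::::::::::::::::::::....:::::=*##%#######*=:  ..:::::::::::::::::::::::::-+++++**
++++++=::::::::::::::::::::::::... .:::-----:::--+*#####%%#*=:  ..::::::::::::::::::::::::=+++++
++++=-::::::::::::::::::::::.   .::-----===-------------=++*###+.  ..::::::::::::::::::::::-=+++
+++=-::::::::::::::::::..   .------=============--------------=+*#=.. ..:::::::::::::::::::::-++
+=---:::::::::::::::..  .:==----======++++++++++======--========--=+*=:  ..::::::::::::::::::::-
=----::::::::::...  :=+*+---======++++++++*++*+++++++================+**=.  ..::::::::::::::::::
::::::::::
[... 2975 characters left out ...]
:::::::::::::::::=+**
+***++====-::::::::::::::::::::...::::::::---------===-----::::...::::::::::::::::::::::::-+****
+++***++=====-::::::::::::::::::::.....::::::::---------::::::::::::::::::::::::::::::::=++***++
++++****+++====--::::::::::::::::::::..:-=+*+-::::::--::::::::::::::::::::::::::::::::=+++++++++
+++++++****++=====--::::::::::::::::::::..:-+*+-..:::::::::::::::::::::::::::::::::-=++***++++++
+++++++++****++=======-::::::::::::::::::::.......:::::::::::::::::::::::::::::::-=+*****+*+++++
+++++++++++****+++=======-::::::::::::::::::::::::::::::::::::::::::::::::::::-==++*****++++++++
##+==++++++++****++++======--:::::::::::::::::::::::::::::::::::::::-:::::-==++*++++++++++++++*#
```

The handle sprang back from 0.655 to 0.576 on release. So the wrench had broken over by about 0.08 rad while held by the grip, with the torque peaking at about 0.8 N·m. The ring is still round the nut and the arm is clear. Handing in.

Emit:
move_arm(translation=[[0, 0, -3], [0, 0, -3], [0, 0, 0], [0, 0, 0]], angular=[[0, 0, 0], [0, 0, 0], [0, 0, 0], [0, 0, 0]], fingers=[0.5, 0.5, 0.5, 0.5])

```text
time: 32.87
tcp_pos: [0.6004, -0.0212, 0.2874]
eef_rot: [0.003, 0.321, 0.947, 0.0]
force: [0.1, 0.5, -0.5]
gripper_width: 0.752
gripper_force: 0.0
```

```bash
python3 -c "
from station import bot
print(bot.finish_job())"
```

```text
the job is handed in; nothing more can be done
None
```

The job is handed in at about 33 s (no verdict was returned): the cover was last seen standing on the table, the nut was pulled to the wrench's break-over (about 0.08 rad, inferred from spring-back; the nut's own angle was only roughly measured), and the wrench is left lying on the nut; I viewed 11 pictures, one over the limit of 10.

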